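Burnish the rims of a stack of coaster blanks

ROBOT

A 6-joint arm with a two-finger parallel gripper is mounted at the origin on a cart in front of the work surface, level with it; the furniture and walls round the work are solid. World frame = base frame: x ahead of the robot, y to its left, z up, the work surface at z = 0. Lengths are in mm, angles in degrees, forces in N, time in s.
With the tool pointing down it reaches from about 300 to 850 mm from the base axis. Payload 4.2 kg.
Tool frame: the origin (TCP) lies between the finger pads; the fingertips stand 19 mm ahead of it and the grasp point (between the pads) is the TCP (env.tips_ahead is the distance from the TCP to the fingertips, in mm); z points along the fingers, y is the direction in which the jaws open and shut (so a half turn about z gives the same grasp; the last joint's range is limited). The gripper opens to 91 mm and grips with 3 to 60 N. Pads are 32 mm wide; open, the fingers measure 118 mm over their backs; the gripper's body (76 mm by 178 mm) begins 60 mm behind the grasp point.
Start: joints at [63.713, 18.312, 89.639, -0, 72.044, -1.146], TCP at [244.294, 520.54, 232.976] pointing down, gripper open.
Joint ranges: [-177.97, 177.97], [-48.28, 115.42], [12.27, 149.76], [-77.06, 257.06], [2.81, 150.46], [-146.56, 146.56]. Speed limits (degrees/s): [147.25, 147.25, 180, 180, 180, 180].

INTERFACE

Orientations are given as [roll, pitch, yaw] about the fixed x, y, z axes, in that order (R = Rz(yaw) Ry(pitch) Rx(roll)).
In Python, from workcell import telemetry, viewer, job_done, env gives the robot as it stands. The module is installed in compiled form; this text tells all that it offers.
- The arm moves only by the shell command python3 -m jog 'ROWS' [FORCE]. ROWS is JSON, a list of rows, each a list of 3 entries, a list of its own where there are three numbers: the shift along the tool's x, y, z in cm, then the turn about the tool's z in degrees, then the opening, from 0 (shut) to 1 (fully open). A call has 1 to 10 rows; each row shifts and turns the pose as measured when the row begins, along the tool's axes as they then stand; what a row does not reach is not made up. A row lasts 1/8 s, in which the tool goes at most 62.5 mm and 10.7 degrees, less where a joint would pass 70% of its speed; a pose out of reach is approached as far as the arm can. A call is refused whole if a number of a shift passes 6.25 or a number of a turn 10.7, either way. A call with a gripper value outside its range is refused whole. The fingers move at their own pace and stop on an object; FORCE is the grip in N (left out, the last holds). Time passes only in rows, so rows that do not move let the fingers close. It gives the time, the measured TCP pose, the force and the opening at its end, in the units of the state.
- telemetry.state(): the state, without advancing time (a new reading comes with each control period).
- viewer.grab_frame(name): name is "side" or "top" or "wrist"; returns a dict with "color" (420x560x3 uint8, red, green, blue), "K" (3x3 intrinsics, pixels), "k1" (the pictures are not rectified: a ray, as slopes to the right and down, at radius r is drawn at 1 + k1 r^2 times it, then the intrinsics apply), "rvec" (rotation vector, rad) and "tvec" (3), from world to camera coordinates, as OpenCV has them. Camera axes: x right, y down, z forward; pixel columns grow to the right and rows downward; lengths in mm; the calibration is good to about 2 mm. A picture is of the moment at which its call begins. There is no depth.
- job_done(): hands the job in, once; it reports no verdict.
The state is a dict: "time_s": time; "qpos": joint angles; "qvel": joint speeds; "effort": joint torques, N m; "ee_pos": TCP position; "ee_rot": TCP orientation; "force": force on the tool from outside, world axes, zero at the start; "torque": the same for the moment, N m; "gripper_width": finger opening in mm.
Only numpy, scipy, OpenCV 4.12 (cv2) and the standard library are available. Lean on these libraries where they do the work, as an engineer would, in place of code of your own. Each camera call takes 0.05 s, during which the arm holds its last target. There are 200 camera calls.

TASK

Stack all the loose wooden coaster blanks neatly in the middle of the cork-faced turntable of the hand-cranked rim burnisher, swing the clamp arm in over them, and screw its foot firmly down on the stack; its black safety knob only spins idly unless you keep it pressed down while turning it clockwise. Then slacken the T-handle of the burnisher head, swing the head in until its pointer stands at the long zero line, lock the T-handle again, and crank at least three full turns clockwise to burnish the rims. Leave the work clamped and the head locked, and leave everything else on the bench where it is.

Things in the scene. Friction and masses are not known exactly. Their poses are not given: they have to be found in the camera images.
- coaster_a: loose beech coaster blank, a disc 58 mm across and 7 mm thick, 30 g; origin at the centre of its underside (either face may be up). May be absent.
- coaster_b: loose beech coaster blank, a disc 58 mm across and 7 mm thick, 30 g; origin at the centre of its underside (either face may be up). May be absent.
- coaster_c: loose beech coaster blank, a disc 58 mm across and 7 mm thick, 30 g; origin at the centre of its underside (either face may be up). May be absent.
- burnisher: the fixed hand-cranked burnisher (new place and yaw each time); origin on the bench under the turntable's axis; x to its back, y to its left, z up. Grey base plate 22 mm high, x -145 to +105, y -210 to +120 mm. Clamp column (27 mm across, 104 mm high) at x 70, y -60 mm; post of the burnisher head at x -90, y 45; crank axis at x -20, y -155.
- pad_centre (a point): centre of the top of the machine's turntable, on its axis, 62 mm above the bench; axes as burnisher. The turntable is 130 mm across, its flat top faced with cork; a fine ring drawn on the cork, 58 mm across, shows where a blank belongs.
- clamp_arm (a joint): swing of the clamp arm about its column, rad: 0 at its stop with the foot over the turntable's centre; 1.2 to 1.4 at the start; grows clockwise seen from above (towards the machine's back). Stays where it is left (0.08 N m friction). 92 mm from the column's axis to the knob's axis; underside 104 mm above the bench.
- clamp_knob_bar (a point): centre of the grip bar of the black safety knob on the end of the clamp arm, 147 mm above the bench at rest; the arm can be swung by it. Bar 46 mm long along this point's x, 12 mm thick along y, 24 mm high, on a round skirt 48 mm across whose top is 136 mm above the bench. It spins idly without limit unless pressed down (see knob_press). Site turns with the knob.
- knob_press (a joint): how far the safety knob is pressed down, m, 0 to 0.010; a spring of 2 N at first, 6 N at 7 mm lifts it again. From 2 mm down the dogs of knob and screw overlap; if they meet tip on tip, it takes about 8 N more until a little turning lets them drop in. Pressed 7 mm or more it carries the screw with it (after up to 0.7 rad of free play); under 5 mm it slips.
- screw (a joint): turn of the clamp screw in the arm, rad: 0 at the start (foot fully up), grows clockwise seen from above, at most 5.6. It lowers the foot 3 mm a radian; only the pressed-down knob turns it. The foot meets a stack of three blanks at about 1.7 rad, of two at about 4.0; from there its spring adds 12 N a radian. Stays where it is left (0.1 N m friction).
- foot: rubber foot of the clamp screw, 28 mm across, which turns freely with the work; origin at the centre of its underside, 88 mm above the bench when fully up (5 mm above a stack of three).
- head (a joint): swing of the burnisher head about its post, rad: 0 with the pointer at the long zero line of the quadrant plate, where the sprung wooden slicker bears lightly (under 1 N) on the rims of the clamped work; grows anticlockwise seen from above (out to the left), 0.75 to 1.1 at the start, range -0.12 to 1.3. Marks every 5 degrees. 0.07 N m friction unlocked.
- head_handle (a point): grip point on the upright black handle of the burnisher head, 17 mm across, 100 mm above the bench (top at 123 mm), 67 mm from the post's axis; at head = 0 it stands at x -45, y 95 mm of the machine and it moves round the post with the head.
- lock_bar (a point): centre of the bar of the T-handle that locks the burnisher head, on top of the head's post, 106 mm above the bench. Bar 50 mm long along this point's x axis, 11 mm thick along y, 13 mm high. Site turns with the T-handle.
- lock_knob (a joint): turn of the T-handle, rad, growing clockwise seen from above: 0 fully slack, 1.3 hard tight (about 0.25 N m); 1.05 to 1.25 (locked) at the start; stays where it is left. It presses a toothed ring together that holds the head at steps of 15 degrees, the zero line being one, and draws it to the nearest step; below 0.3 the head swings freely.
- crank_handle (a point): point on the upright black crank handle 106 mm above the bench (top at 129 mm); the handle is 23 mm across, 50 mm from the crank's axis, and turns freely in the hand. The crank turns the turntable one to one through a belt and turns easily both ways.
- crank (a joint): turn of the crank, rad, without limit, growing clockwise seen from above, 6.28 a turn; between -0.4 and 0.4 at the start. At 0 the handle stands on the machine's right (-y) of the crank's axis.
- cream_tin: bystander: plain cream tin with lid, 70 mm across, 40 mm high, standing loose at the left; origin under its centre
- thread_spool: bystander: wooden thread spool, 58 mm across, 60 mm high, standing loose at the front right; origin under its centre
Things that resemble listed ones, but are neither listed nor needed, are in the scene too. What is shaped like the coaster_c but purple or turquoise is not meant.

How it is judged (in metres and radians):
On the way, in this order (a step that is already met when the one before it is completed fails the run):
1. all the blanks are stacked on the turntable and the clamp foot is screwed firmly down on them (horizontal distance between each of coaster_a, coaster_b, coaster_c, foot and pad_centre below 0.007 m and angle between the z axis of each of coaster_a, coaster_b, coaster_c and the z axis of pad_centre, either way round below 0.1 rad and contact force between foot and anything else above 6 N), for 0.3 s.
2. the burnisher head's T-handle is slackened (value of joint lock_knob below 0.3 rad), for 0.1 s.
3. the head stands at its zero line and is locked again, the work still clamped (all of step 1 and value of joint head between -0.06 and 0.06 rad and value of joint lock_knob above 0.9 rad), for 0.3 s.
4. the crank has made three full turns clockwise with the work clamped and the head locked at zero (all of step 3 and value of joint crank above 16.5 rad), for 0.1 s.
At the end, for the whole second after the job is handed in: All blanks flat (0.1 rad) in one stack centred within 7 mm on the turntable, the foot centred within 7 mm and pressing with more than 6 N; head within 0.06 rad of its zero line, T-handle above 0.9 rad; crank above 16.5 rad (three turns, less slack for its start) and at rest (all of step 4 and velocity of joint crank between -0.3 and 0.3 rad/s); the robot touches nothing.
It fails at once if the cream tin is pushed about or knocked over (distance of cream_tin from where it was at the start of the episode above 0.04 m or angle between cream_tin's own z axis and vertical above 0.6 rad).
It fails at once if the thread spool is pushed about or knocked over (distance of thread_spool from where it was at the start of the episode above 0.04 m or angle between thread_spool's own z axis and vertical above 0.6 rad).
Of coaster_a, coaster_b, coaster_c only 2 to 3 are there at a start; the rules pass over those that are not, and their reading is None.
At some moment in a run one of coaster_a, coaster_b, coaster_c may be knocked a few centimetres aside while the robot is not near it.
Once in a run the grip may slacken for a moment while it holds something.
It also fails if it takes over 210 s, if anything falls off the work surface, if the arm or the gripper's body presses on something with over 40 N, if the wrist force passes 120 N, or if a joint passes its speed limit or range.

## Working session

There is one attempt and no reset: what is moved stays moved. The work goes in short steps, Python scripts to look and compute and a shell command to move; the robot and the scene stay as the last step left them, time stands still between calls to the robot, and variables do not carry over. Pictures are saved under pics/ and viewed, about 12 in all and at most 16, crops included, and the job is handed in when it is done.

```bash
mkdir -p pics
cat > h.py <<'E'
import numpy as np, cv2
from scipy.spatial.transform import Rotation as R
from workcell import telemetry, viewer, env
def grab(name,fn=None):
    f=viewer.grab_frame(name); np.savez('cal_%s.npz'%name,**{k:np.array(f[k]) for k in f})
    if fn: cv2.imwrite('pics/'+fn,f['color'][:,:,::-1])
    return f
def load(name): return np.load('cal_%s.npz'%name)
def dist(f): return np.array([float(f['k1']),0,0,0,0])
def ray(f,u,v,z):
    p=cv2.undistortPoints(np.array([[[u,v]]],float),np.array(f['K']),dist(f))[0,0]
    Rm=cv2.Rodrigues(np.array(f['rvec'],float))[0]; t=np.array(f['tvec'],float).ravel()
    c=-Rm.T@t; d=Rm.T@np.array([p[0],p[1],1]); return c+d*(z-c[2])/d[2]
def proj(f,P):
    return cv2.projectPoints(np.array(P,float).reshape(-1,3),np.array(f['rvec'],float),np.array(f['tvec'],float),np.array(f['K']),dist(f))[0][:,0]
def crop(fn,f,x,y,w,h,s):
    c=np.array(f['color'])[y:y+h,x:x+w,::-1]
    cv2.imwrite('pics/'+fn,cv2.resize(c,None,fx=s,fy=s,interpolation=cv2.INTER_CUBIC))
def st():
    s=telemetry.state(); return s
E
python3 - <<'E'
from h import *
a=grab('top','top1.png');b=grab('side','side1.png')
im=np.hstack([a['color'],b['color']])
for f in(a,b):
    Rm=cv2.Rodrigues(np.array(f['rvec'],float))[0];print(np.array(f['K']).tolist(),f['k1'],-Rm.T@np.array(f['tvec']).ravel(),Rm.tolist())
print(st())
E
```

```text
[[530.6190685197597, 0.0, 276.4158720638956], [0.0, 530.6190685197597, 212.99392898926013], [0.0, 0.0, 1.0]] 0.029109961480427365 [ 321.91619867    4.93141815 1648.54409956] [[0.02152223049439217, -0.9997679206729428, 0.0009478332379498078], [-0.9921644107827792, -0.021475234063059734, -0.12307963396922285], [0.12307142467123453, 0.0017085418454001883, -0.9923963448714204]]
[[453.62260485011024, 0.0, 276.83948444498316], [0.0, 453.62260485011024, 206.386221800108], [0.0, 0.0, 1.0]] -0.13515002428661288 [-141.87936271 1120.68055971  862.05908317] [[-0.8696235374363255, -0.4932132900146423, -0.022261035233433757], [-0.22919929687675322, 0.4432336418586912, -0.8666092666455184], [0.4372900472774721, -0.7485216024121238, -0.4984905468255667]]
{'time_s': 0.1, 'qpos': array([ 6.37128602e+01,  1.83477925e+01,  8.97000713e+01,  6.47348703e-04,
        7.20440452e+01, -1.14617525e+00]), 'qvel': array([-0.11201635, -0.03534264, -0.09979673,  0.05596233, -0.07486056,
       -0.07715007]), 'effort': array([ 1.04427883e-03, -4.13332772e+01, -2.32509166e+01,  7.27075827e-02,
        4.21942072e-02, -6.24588074e-05]), 'ee_pos': array([244.09592453, 520.1444616 , 232.20175368]), 'ee_rot': array([-1.79908122e+02, -2.45384689e-03,  1.54858833e+02]), 'force': array([ 0.02469461, -0.53971807, -0.49763655]), 'torque': array([-0.02831254, -0.01948697,  0.02895579]), 'gripper_width': 91.0454574575891}
```

View pics/top1.png

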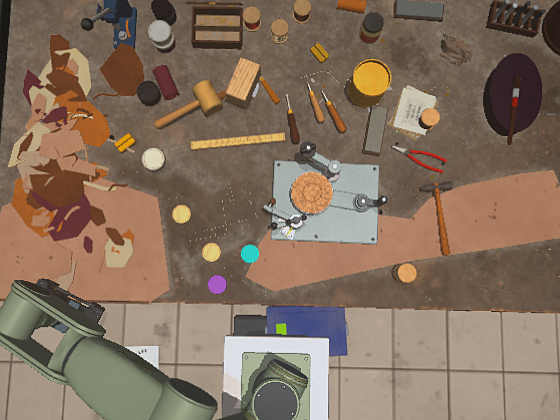

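View pics/side1.png

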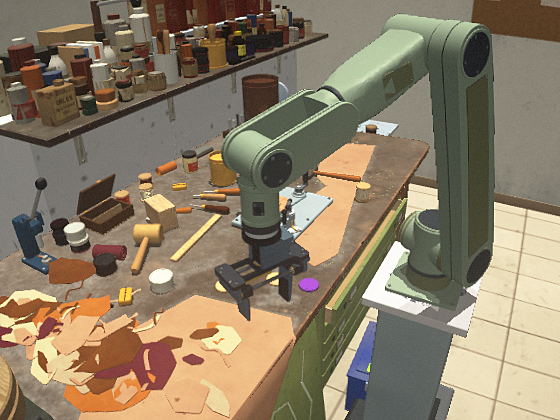

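The top view shows two beech discs at (181,214) and (211,253). The turquoise disc (250,254) and the purple one (217,285) are decoys. The cream tin is at (153,159) and the spool at (405,272). The machine's turntable is at (312,193). I'll confirm these in an enlarged crop.

Run:
```python
from h import *
f=load('top')
crop('c1.png',f,150,135,260,165,3)
for n,u,v,z in [('d1',181,214,7),('d2',211,253,7),('pad',312,193,62),('crank',382,200,129),('tin',153,159,40),('spool',405,272,60),('pl_TL',275,165,22),('pl_TR',379,165,22),('pl_BR',379,243,22),('pl_BL',274,240,22)]: print(n,ray(f,u,v,z).round(1))
```

```text
d1 [515.9 304.7   7. ]
d2 [396.7 206.9   7. ]
pad [582.  -98.7  62. ]
crank [ 554.8 -296.9  129. ]
tin [681.1 392.2  40. ]
spool [ 350.6 -378.    60. ]
pl_TL [674.5  15.4  22. ]
pl_TR [ 681.4 -309.    22. ]
pl_BR [ 437.8 -308.5   22. ]
pl_BL [440.   13.3  22. ]
```

View pics/c1.png

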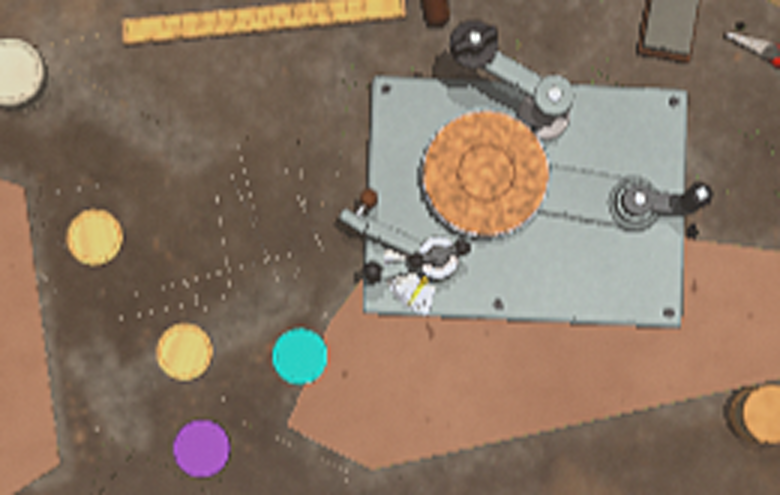

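Discs 1 and 2 are plain beech, so they fit the description. Next I'll fit the machine pose and plan the first moves.

```bash
cat > m.py <<'E'
from h import *
from scipy.optimize import least_squares
def C(x,y): return (150+x/3,135+y/3)
def W(p,q):
    c,s=np.cos(p[2]),np.sin(p[2]); q=np.array(q,float)
    return np.array([p[0]+c*q[0]-s*q[1],p[1]+s*q[0]+c*q[1],q[2]])
def inv(p,w):
    c,s=np.cos(p[2]),np.sin(p[2]); d=np.array(w)[:2]-np.array(p[:2]); return np.array([c*d[0]+s*d[1],-s*d[0]+c*d[1]])
E
python3 - <<'E'
from m import *
f=load('top')
obs=[((105,120,22),(373,76)),((105,-210,22),(687,91)),((-145,-210,22),(681,327)),((-145,120,22),(364,313)),((0,0,62),(486,173)),((-90,45,113),(439,257))]
fn=lambda p:np.concatenate([proj(f,W(p,q))[0]-C(*u) for q,u in obs])
r=least_squares(fn,[582,-99,0],x_scale=[1,1,.01]);p=r.x;print(p,np.degrees(p[2]),r.fun.reshape(-1,2).round(2).tolist())
np.save('p.npy',p)
k=inv(p,ray(f,*C(474,40),159));print('knob',k,'arm',[(np.arctan2(60,-70)-np.arctan2(k[1]+60,k[0]-70))])
h=inv(p,ray(f,*C(372,272),123));print('handle',h,np.arctan2(h[1]-45,h[0]+90)-np.arctan2(50,45),np.hypot(h[1]-45,h[0]+90))
c=inv(p,ray(f,*C(701,194),129));print('crank',c)
for n,a in [('d1',(95,237)),('d2',(185,352))]: print(n,ray(f,*C(*a),7))
E
```

```text
[ 5.82222092e+02 -9.84031854e+01 -2.25668222e-02] -1.2929836700633384 [[-0.44, -0.18], [0.54, -0.65], [0.87, 0.7], [-1.08, 0.59], [-0.1, 0.25], [0.19, -0.73]]
knob [112.91740392  21.83069921] arm [np.float64(1.345198196715546)]
handle [-110.64676356  109.67484075] 1.041828031894913 67.89052857912105
crank [ -21.73011486 -203.82501147]
d1 [515.95277929 302.59345305   7.        ]
d2 [398.83250606 204.94329002   7.        ]
```

```bash
python3 -m jog '[[[0,0,0],-8.4,1],[[0,0,0],-8.4,1],[[0,0,0],-8.3,1],[[-4.5,-3.6,1.0],0,1],[[-4.5,-3.6,1.0],0,1],[[-4.5,-3.6,1.0],0,1],[[-4.5,-3.6,1.0],0,1],[[-4.5,-3.6,1.0],0,1],[[-4.5,-3.6,1.0],0,1]]'
python3 - <<'E'
from h import *
f=grab('wrist','w1.png'); print(st()['ee_pos'],st()['ee_rot'])
g=grab('top','t2.png'); s=np.vstack([f['color'],]); 
print(proj(f,[[516,302.6,7]]))
h=cv2.resize(g['color'][180:420,0:320],(640,480)); cv2.imwrite('pics/t2c.png',h[:,:,::-1])
E
```

```text
time_s: 1.23
ee_pos: [521.6, 304.7, 167.3]
ee_rot: [-179.8, -0.2, -178.7]
force: [0.5, 0.8, 0.1]
gripper_width: 91.2
[526.8145693  299.66438998 165.65484144] [-1.79519552e+02 -3.11400438e-02 -1.78871912e+02]
[[275.56654796 195.95601727]]
```

View pics/t2c.png

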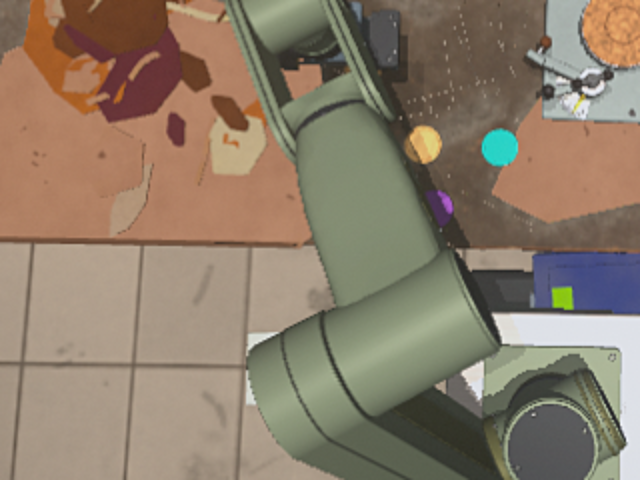

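View pics/w1.png

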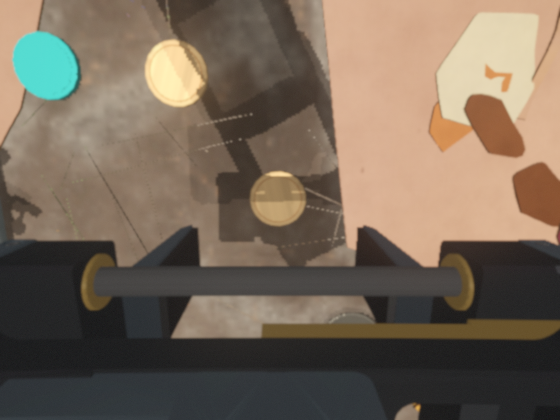

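The wrist view shows the target disc at (278,198), close to the prediction, and the second disc at (176,73). The area the arm had been hiding holds no third beech disc, so two blanks are present.

Run:
```python
from h import *
f=load('wrist'); 
for u,v in [(278,198),(176,73)]: print(ray(f,u,v,7))
s=st(); T=ray(f,278,198,7); Rm=R.from_euler('xyz',s['ee_rot'],degrees=True); print(s['ee_pos'],Rm.inv().apply([T[0],T[1],21]-s['ee_pos']))
```

```text
[518.07652765 305.14888543   7.        ]
[402.03149343 207.44070344   7.        ]
[523.74681136 302.00882188 166.05155135] [  5.0269416    4.13706437 145.05026447]
```

```bash
python3 -m jog '[[[0.2,0.3,3.5],0,1],[[0.1,0.1,4],0,1],[[0,0,3.5],0,1],[[0,0,2],0,1],[[0,0,0],0,1]]'
python3 - <<'E'
from h import *
s=st(); Rm=R.from_euler('xyz',s['ee_rot'],degrees=True); print(s['ee_pos'],Rm.inv().apply([518,304.5,21]-s['ee_pos']))
E
```

```text
time_s: 1.95
ee_pos: [518.4, 306.1, 31.8]
ee_rot: [-179.7, -0.4, -179.1]
force: [-0.3, 1.1, 0.8]
gripper_width: 91.1
[518.4085856  306.11785683  31.83257899] [ 0.36227615 -1.54985793 10.84416281]
```

```bash
python3 -m jog '[[[0,-0.1,1.0],0,1],[[0,0,0],0,0.5],[[0,0,0],0,0.4],[[0,0,0],0,0.3],[[0,0,0],0,0.3]]' 25;python3 -m jog '[[[0,0,0],0,0.3],[[0,0,0],0,0.3]]'
```

```text
time_s: 2.58
ee_pos: [519.7, 306.6, 24.5]
ee_rot: [-179.8, -0.1, -179.1]
force: [-0.4, 1.1, -0.3]
gripper_width: 55.6
time_s: 2.82
ee_pos: [519.8, 306.6, 24.8]
ee_rot: [-179.9, -0.1, -179.1]
force: [-0.7, -0.9, -0.4]
gripper_width: 55.4
```

```bash
python3 -m jog '[[[0,0,0],0,0.8],[[0,0,0],0,0.8],[[0,0,0.4],0,0.8],[[0,0,0],0,0.8]]';python3 -m jog '[[[0,0,0],0,0.5],[[0,0,0],0,0.4],[[0,0,0],0,0.4],[[0,0,0],0,0.4]]'
```

```text
time_s: 3.32
ee_pos: [519.7, 306.6, 20.5]
ee_rot: [-179.8, -0.1, -179.1]
force: [-1.3, -0.1, 0.3]
gripper_width: 73.5
time_s: 3.82
ee_pos: [519.7, 306.5, 20.3]
ee_rot: [-179.8, -0.1, -179.1]
force: [-0.6, -0.0, 0.2]
gripper_width: 56.8
```

```bash
python3 -m jog '[[[0,0,-4],0,0.4],[[0,0,-5],0,0.4],[[0,0,-5],0,0.4],[[0,0,-2.5],0,0.4],[[0,0,0],0,0.4]]' 30; python3 -m jog '[[[-0.7,-4.5,0],0,0.4],[[-0.7,-4.5,0],0,0.4],[[-0.7,-4.5,0],0,0.4],[[-0.7,-4.5,0],0,0.4],[[-0.7,-4.5,0],0,0.4],[[-0.7,-4.5,0],0,0.4],[[-0.7,-4.5,0],0,0.4],[[-0.7,-4.5,0],0,0.4],[[-0.7,-4,0],0,0.4],[[0,0,0],0,0.4]]';  python3 - <<'E'
from m import *
f=grab('wrist','w2.png');s=st(); p=np.load('p.npy'); Rm=R.from_euler('xyz',s['ee_rot'],degrees=True); print(s['ee_pos'],Rm.inv().apply([p[0],p[1],81]-s['ee_pos']),s['qpos'])
print(proj(f,W(p,(0,0,62))))
E
```

```text
time_s: 4.45
ee_pos: [519.6, 306.8, 189.4]
ee_rot: [-179.8, -0.2, -179.1]
force: [-0.7, 0.9, -0.2]
gripper_width: 56.5
time_s: 5.7
ee_pos: [583.6, -104.3, 171.6]
ee_rot: [-179.8, -1.7, -179.0]
force: [0.0, 0.1, -0.7]
gripper_width: 56.5
[ 583.06293465 -102.9043545   171.45009453] [-2.09468184  4.83022336 90.41276674] [ -10.81847592   23.16848773   91.41866685   -0.61573179   67.13795485
 -101.68951886]
[[284.22554066 215.67579596]]
```

View pics/w2.png

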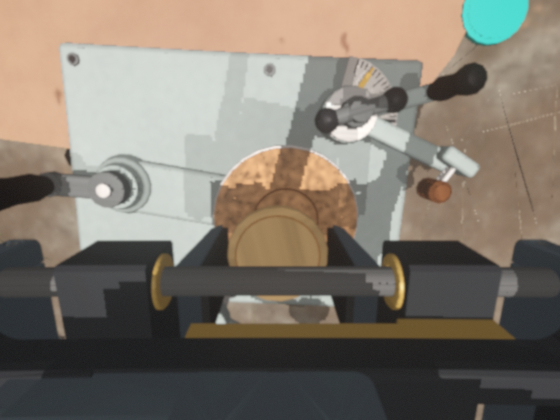

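The blank is held at (278,252) over the turntable, whose centre is about (286,217). I'll lower it.

```bash
python3 -m jog '[[[0,0.5,3],0,0.4],[[0,0,3],0,0.4],[[0,0,1.5],0,0.4],[[0,0,0],0,0.4]]';  python3 - <<'E'
from m import *
s=st(); Rm=R.from_euler('xyz',s['ee_rot'],degrees=True); print(s['ee_pos'],s['ee_rot'],Rm.inv().apply([583.3,-97.7,82.8]-s['ee_pos']))
E
```

```text
time_s: 6.25
ee_pos: [578.5, -93.9, 92.0]
ee_rot: [-179.9, -2.1, -178.7]
force: [-0.1, 0.9, 0.6]
gripper_width: 56.6
[578.54515269 -93.86118011  91.97642356] [-179.949145     -2.05510062 -178.7116207 ] [-4.99340092 -3.93676745  9.00664587]
```

```bash
python3 -m jog '[[[-0.5,-0.4,0.3],0,0.4],[[0,0,0.3],0,0.4],[[0,0,0],0,0.4],[[0,0,0],0,0.4]]';  python3 - <<'E'
from m import *
s=st(); Rm=R.from_euler('xyz',s['ee_rot'],degrees=True); print(s['ee_pos'],s['ee_rot'],Rm.inv().apply([583.3,-97.7,82.8]-s['ee_pos']))
E
```

```text
time_s: 6.75
ee_pos: [585.8, -97.9, 88.1]
ee_rot: [-179.9, -1.7, -178.7]
force: [0.7, 0.1, 0.3]
gripper_width: 56.8
[585.77665903 -97.85784416  88.10763361] [-179.89280631   -1.74819005 -178.67873774] [2.30929052 0.22497588 5.38017588]
```

```bash
python3 -m jog '[[[0.2,0,0.3],0,0.4],[[0,0,0.2],0,0.4],[[0,0,0],0,0.4]]';  python3 - <<'E'
from m import *
s=st(); Rm=R.from_euler('xyz',s['ee_rot'],degrees=True); print(s['ee_pos'],s['ee_rot'],Rm.inv().apply([583.3,-97.7,82.8]-s['ee_pos']))
f=grab('side'); g=grab('wrist')
crop('s3.png',f,230,150,140,105,4)
E
```

```text
time_s: 7.12
ee_pos: [583.4, -98.0, 83.2]
ee_rot: [-179.9, -1.7, -178.7]
force: [0.6, 0.4, -0.3]
gripper_width: 56.7
[583.39393228 -98.0285806   83.23141556] [-179.88708134   -1.72355707 -178.69333963] [0.07340018 0.33149148 0.43316704]
```

Release, then go up to 190 mm and back to look.

```bash
python3 -m jog '[[[0,0,0.05],0,0.5],[[0,0,0],0,0.8],[[0,0,0],0,0.85],[[0,0,-3],0,0.85],[[0,0,-4],0,0.85],[[1.5,0,-4],0,0.85],[[4,0,0],0,0.85],[[4,0,0],0,1],[[0,0,0],0,1]]';  python3 - <<'E'
from m import *
s=st(); print(s['ee_pos'],s['ee_rot'])
p=np.load('p.npy')
f=grab('wrist','w4.png'); print(proj(f,[W(p,(0,0,69)),W(p,(0,0,62))]))
g=grab('top')
crop('t4.png',g,250,140,140,105,5)
im=np.hstack([f['color'][:,:],]); 
E
```

```text
time_s: 8.35
ee_pos: [490.3, -100.0, 199.5]
ee_rot: [-179.9, -1.6, -178.7]
force: [0.8, -0.2, 0.4]
gripper_width: 91.0
[490.25527125 -99.96562163 199.46826276] [-179.8541171    -1.63758226 -178.66234471]
[[276.53176471 300.95967294]
 [276.56332147 297.50903354]]
```

View pics/w4.png

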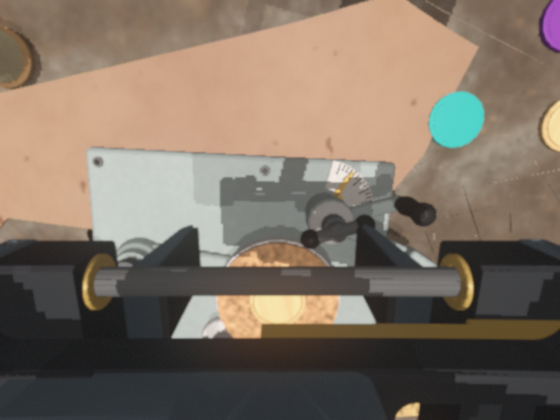

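The disc sits near the middle of the turntable (disc centre about (277,300), table centre about (279,300)). Next is the second blank.

```bash
python3 -m jog '[[[1.2,4.4,0],0,1],[[1.2,4.4,0],0,1],[[1.2,4.4,0],0,1],[[1.2,4.4,0],0,1],[[1.2,4.4,0],0,1],[[1.2,4.4,0.8],0,1],[[1.2,4,1],0,1],[[0,0,1],0,1],[[0,0,0],0,1]]';  python3 - <<'E'
from m import *
s=st(); print(s['ee_pos'],s['ee_rot'],s['qpos'])
p=np.load('p.npy')
f=grab('wrist'); print('pred d2',proj(f,[401,206.5,7]))
g=grab('top'); print('pred pad',proj(g,[W(p,(0,0,69)),W(p,(0,0,62))]))
a=cv2.resize(f['color'][80:320,120:440],(640,480)); b=cv2.resize(g['color'][150:240,260:380],(640,480),interpolation=cv2.INTER_CUBIC)
cv2.imwrite('pics/m5.png',cv2.resize(np.hstack([a,b]),(800,300),interpolation=cv2.INTER_AREA)[:,:,::-1])
E
```

```text
time_s: 9.57
ee_pos: [412.0, 214.7, 170.4]
ee_rot: [-179.9, -1.0, -178.6]
force: [0.1, -0.6, -0.7]
gripper_width: 91.0
[411.95159804 214.72608025 170.38282259] [-179.93400689   -1.02072649 -178.60761113] [ 25.86452401  11.93921072 108.38686063   0.41624955  60.63095372
 -65.73562556]
pred d2 [[269.39894687 192.23529257]]
pred pad [[312.05865967 192.54137087]
 [311.90223069 192.91452057]]
```

View pics/m5.png

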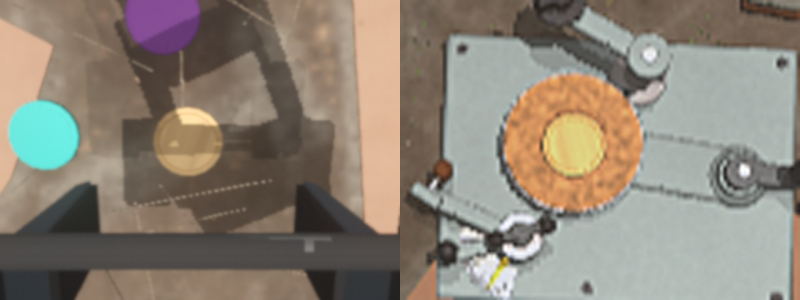

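```bash
cat >> m.py <<'E'
def blob(f,lo,hi,box):
    x,y,w,h=box; c=np.array(f['color'])[y:y+h,x:x+w]; hsv=cv2.cvtColor(c,cv2.COLOR_RGB2HSV)
    m=cv2.inRange(hsv,lo,hi); n,l,s,ce=cv2.connectedComponentsWithStats(m); i=1+np.argmax(s[1:,4]); return ce[i]+[x,y],s[i,2:5]
E
python3 - <<'E'
from m import *
g=load('top');p=np.load('p.npy')
hs=cv2.cvtColor(np.array(g['color']),cv2.COLOR_RGB2HSV)
print(hs[193,[288,292,296,300,306,312,318,324,328,332]].tolist())
for lo in ((19,80,120),(20,80,150),(21,80,150)):
    c,s=blob(g,lo,(32,255,255),(290,170,45,45)); print(c,s,inv(p,ray(g,*c,69)))
c,s=blob(g,(8,80,80),(32,255,255),(285,168,60,50)); print('tt',c,s,inv(p,ray(g,*c,62)))
f=load('wrist'); print(ray(f,270.4,193.6,7)); s=st();Rm=R.from_euler('xyz',s['ee_rot'],degrees=True);T=ray(f,270.4,193.6,7);print(Rm.inv().apply([T[0],T[1],20.3]-s['ee_pos']))
E
```

```text
[[78, 14, 182], [13, 146, 229], [14, 141, 220], [13, 141, 219], [26, 106, 223], [25, 106, 224], [24, 112, 225], [13, 138, 210], [13, 134, 187], [12, 124, 211]]
[311.73359073 193.19305019] [ 19  19 259] [-2.029987    0.90686368]
[311.83333333 193.3       ] [ 18  18 240] [-2.34274818  0.59491959]
[312.09767442 193.50697674] [ 17  18 215] [-2.93851125 -0.22334298]
tt [311.49886621 192.10657596] [  42   41 1323] [2.42073516 1.30884275]
[402.40323297 207.56331548   7.        ]
[  7.8244958   -6.54595175 151.11367177]
```

Run:
```python
from m import *
p=np.load('p.npy');g=load('top')
big=cv2.resize(np.array(g['color'])[160:230,280:350],None,fx=8,fy=8,interpolation=cv2.INTER_CUBIC)
hs=cv2.cvtColor(big,cv2.COLOR_RGB2HSV)
for n,lo,z in(('disc',(20,70,120),69),('tt',(7,90,90),62)):
    m=cv2.inRange(hs,lo,(33,255,255)); cs,_=cv2.findContours(m,0,2); c=cv2.convexHull(max(cs,key=cv2.contourArea))
    e=cv2.fitEllipse(c); (cx,cy),r=cv2.minEnclosingCircle(c)
    for a in (e[0],(cx,cy)):
        u=(a[0]+.5)/8-.5+280; v=(a[1]+.5)/8-.5+160; print(n,u,v,inv(p,ray(g,u,v,z)),np.array(e[1])/8)
```

```text
disc 311.7287902832031 193.25658416748047 [-2.22429264  0.91432821] [18.28111267 18.6560955 ]
disc 311.7179374694824 193.22005081176758 [-2.11437149  0.95100747] [18.28111267 18.6560955 ]
tt 311.4428234100342 192.25315856933594 [1.96424236 1.46208271] [41.02596664 41.44255829]
tt 311.5 192.25 [1.98154564 1.28954602] [41.02596664 41.44255829]
```

```bash
python3 -m jog '[[[0.4,-0.4,3.5],0,1],[[0.2,-0.2,4],0,1],[[0,0,3.5],0,1],[[0,0,2],0,1],[[0,0,0],0,1],[[0,0,0],0,1]]'
python3 - <<'E'
from h import *
s=st(); Rm=R.from_euler('xyz',s['ee_rot'],degrees=True); print(s['ee_pos'],Rm.inv().apply([402,207.2,20.3]-s['ee_pos']))
E
```

```text
time_s: 10.42
ee_pos: [412.2, 204.7, 42.0]
ee_rot: [179.8, -0.3, -179.3]
force: [1.3, -0.5, 0.7]
gripper_width: 91.0
[412.20987306 204.71305003  41.97509131] [10.05947322  2.53483303 21.73977074]
```

```bash
python3 -m jog '[[[1.0,0.2,0.8],0,1],[[0,0,0.7],0,1],[[0,0,0],0,1],[[0,0,0],0,1]]'
python3 - <<'E'
from h import *
s=st(); Rm=R.from_euler('xyz',s['ee_rot'],degrees=True); print(s['ee_pos'],Rm.inv().apply([402,207.2,20.3]-s['ee_pos']))
E
```

```text
time_s: 10.92
ee_pos: [402.7, 207.3, 28.2]
ee_rot: [179.7, -0.1, -179.3]
force: [-0.2, 0.6, -0.1]
gripper_width: 91.2
[402.74701408 207.2500546   28.15586932] [ 0.73707361 -0.08419772  7.8565165 ]
```

```bash
python3 -m jog '[[[0.1,0,0.4],0,1],[[0,0,0.35],0,1],[[0,0,0],0,1]]'; python3 -m jog '[[[0,0,0],0,0.4],[[0,0,0],0,0.4],[[0,0,0],0,0.4],[[0,0,0],0,0.4],[[0,0,0],0,0.4]]' 30
python3 - <<'E'
from h import *
f=grab('wrist','w6.png')
E
```

```text
time_s: 11.3
ee_pos: [402.0, 207.4, 20.3]
ee_rot: [179.7, -0.0, -179.3]
force: [-0.2, 0.9, -0.4]
gripper_width: 91.1
time_s: 11.92
ee_pos: [402.1, 207.5, 20.4]
ee_rot: [179.7, -0.0, -179.3]
force: [0.2, -0.3, 0.3]
gripper_width: 56.8
```

```bash
python3 -m jog '[[[0,0,-4],0,0.4],[[0,0,-5],0,0.4],[[0,0,-5],0,0.4],[[0,0,-2.5],0,0.4],[[0,0,0],0,0.4]]' 30; python3 -m jog '[[[-2.2,-3.8,0],0,0.4],[[-2.2,-3.8,0],0,0.4],[[-2.2,-3.8,0],0,0.4],[[-2.2,-3.8,0],0,0.4],[[-2.2,-3.8,0],0,0.4],[[-2.2,-3.8,0],0,0.4],[[-2.2,-3.8,0],0,0.4],[[-2.2,-3.6,0],0,0.4],[[0,0,0],0,0.4],[[0,0,0],0,0.4]]';  python3 - <<'E'
from m import *
s=st(); p=np.load('p.npy'); Rm=R.from_euler('xyz',s['ee_rot'],degrees=True); print(s['ee_pos'],Rm.inv().apply([583.2,-98,89.6]-s['ee_pos']),s['qpos'])
E
```

```text
time_s: 12.6
ee_pos: [401.8, 206.3, 189.6]
ee_rot: [179.7, -0.1, -179.3]
force: [0.2, 1.1, 0.0]
gripper_width: 56.1
time_s: 13.85
ee_pos: [578.7, -101.9, 166.8]
ee_rot: [179.5, -1.8, -179.2]
force: [0.4, 0.8, -1.0]
gripper_width: 56.6
[ 578.71736149 -101.90297129  166.75706496] [-6.98113797  3.20689136 77.00337309] [-1.11527219e+01  2.30712648e+01  9.23111072e+01  9.07186997e-02
  6.64919222e+01 -1.02001286e+02]
```

```bash
python3 -m jog '[[[-0.7,0.3,2.5],0,0.4],[[0,0,2.5],0,0.4],[[0,0,1],0,0.4],[[0,0,0],0,0.4],[[0,0,0],0,0.4]]';  python3 - <<'E'
from m import *
s=st(); Rm=R.from_euler('xyz',s['ee_rot'],degrees=True); print(s['ee_pos'],s['ee_rot'],Rm.inv().apply([582.8,-98,89.8]-s['ee_pos']))
f=grab('wrist','w7.png')
E
```

```text
time_s: 14.48
ee_pos: [581.4, -93.9, 104.5]
ee_rot: [179.5, -1.9, -178.9]
force: [-0.2, -0.1, 0.2]
gripper_width: 56.5
[581.38366632 -93.8878825  104.54964965] [ 179.45649388   -1.94772629 -178.9240215 ] [-1.83939851 -4.27720271 14.65570969]
```

```bash
python3 -m jog '[[[-0.2,-0.4,0.6],0,0.4],[[0,0,0.5],0,0.4],[[0,0,0],0,0.4],[[0,0,0],0,0.4]]';  python3 - <<'E'
from m import *
s=st(); Rm=R.from_euler('xyz',s['ee_rot'],degrees=True); print(s['ee_pos'],s['ee_rot'],Rm.inv().apply([582.8,-98,89.8]-s['ee_pos']))
E
```

```text
time_s: 15.02
ee_pos: [584.1, -98.5, 94.2]
ee_rot: [179.5, -1.8, -179.0]
force: [-0.9, 0.3, -0.4]
gripper_width: 56.6
[584.07895375 -98.49548792  94.17247536] [ 179.49283487   -1.77550287 -178.9545226 ] [1.13361637 0.47968794 4.4141347 ]
```

View pics/w7.png

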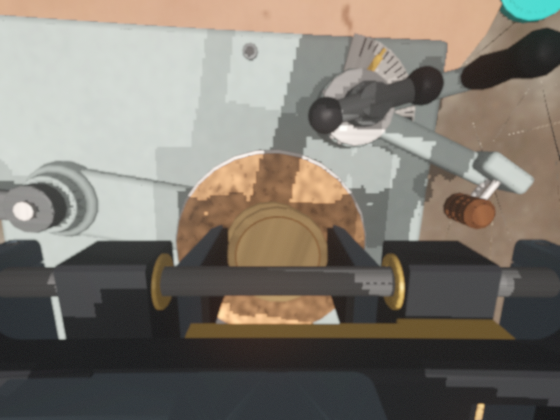

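The held disc sits over the first one, and the turntable edge is symmetric about column 272. I'll lower and release.

```bash
python3 -m jog '[[[0.1,0,0.3],0,0.4],[[0,0,0.15],0,0.4],[[0,0,0],0,0.4]]';python3 - <<'E'
from m import *
s=st(); print(s['ee_pos'],s['force'])
E
python3 -m jog '[[[0,0,0.05],0,0.5],[[0,0,0],0,0.8],[[0,0,0],0,0.85],[[0,0,-3],0,0.85],[[0,0,-4],0,0.9],[[0,0,-4],0,1],[[0,0,0],0,1],[[0,0,0],0,1]]'
python3 - <<'E'
from m import *
s=st(); print(s['ee_pos'],s['ee_rot']); p=np.load('p.npy')
f=grab('wrist','w8.png'); print(proj(f,[W(p,(0,0,76)),W(p,(0,0,62)),W(p,(112.9,21.8,159))]))
E
```

```text
time_s: 15.4
ee_pos: [582.8, -98.5, 89.7]
ee_rot: [179.5, -1.8, -179.0]
force: [0.7, 0.0, 1.3]
gripper_width: 56.6
[582.77420782 -98.48881216  89.71501046] [0.6756875  0.01657095 1.30992217]
time_s: 16.4
ee_pos: [586.0, -99.2, 200.8]
ee_rot: [179.5, -1.9, -178.9]
force: [-0.8, 0.2, -1.0]
gripper_width: 91.2
[585.96929062 -99.20643666 200.82417211] [ 179.45948043   -1.88645755 -178.94974473]
[[276.55929099 209.47829698]
 [276.45133596 206.4032211 ]
 [300.77890737 385.30458286]]
```

View pics/w8.png

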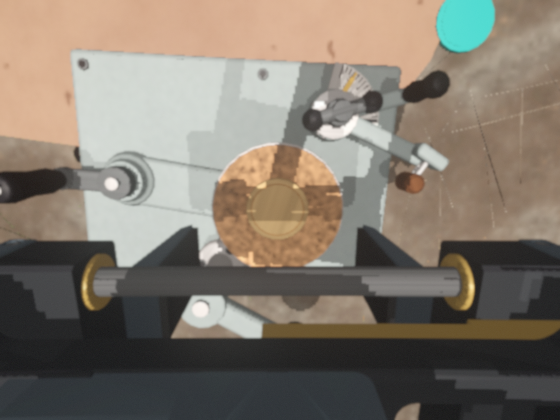

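The stack's top disc is at (277,210) (predicted 276.6,209.5), centred on the turntable. Next I'll look at the knob from above.

```bash
python3 -m jog '[[[0,0,-3.5],0,1],[[-3,0.5,-3.5],0,1],[[-3,0.5,0],0,1],[[-3,0.5,0],0,1],[[-2,0.5,0],0,1],[[0,0,0],0,1],[[0,0,0],0,1]]'
python3 - <<'E'
from m import *
s=st(); print(s['ee_pos'],s['ee_rot'],s['qpos']); p=np.load('p.npy')
f=grab('wrist','w9.png'); print(proj(f,[W(p,(112.9,21.8,159))]))
crop('w9c.png',f,180,90,200,150,4)
E
```

```text
time_s: 17.32
ee_pos: [697.1, -77.1, 257.3]
ee_rot: [179.3, -3.0, -179.0]
force: [0.6, -0.4, 0.1]
gripper_width: 91.3
[697.14612801 -77.09591724 257.29544535] [ 179.29230725   -2.98260025 -178.97545382] [ -7.3696537   31.22501096  65.36169319   0.26542008  86.46721103
 -98.39919253]
[[272.98059365 220.84299788]]
```

View pics/w9c.png

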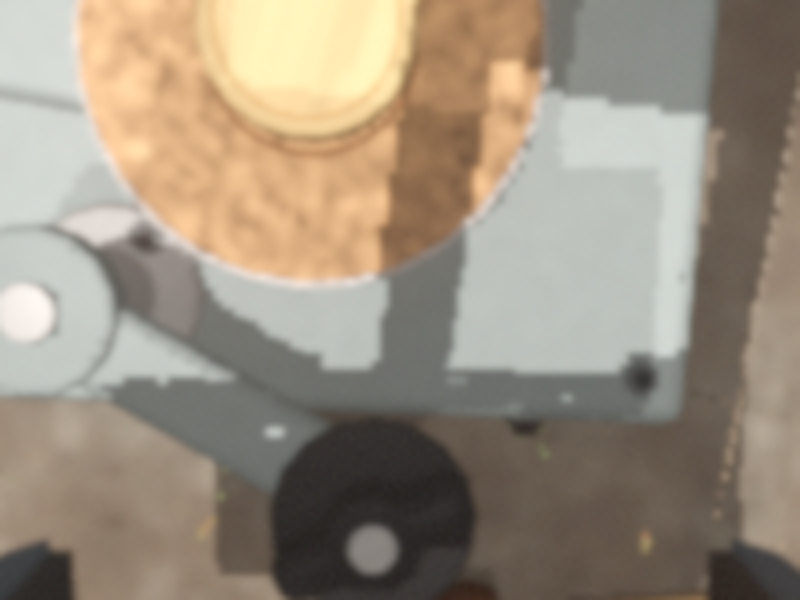

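The knob is at crop (373,515), with a white cap at (373,550). The bar is dark on dark, so I'll stretch the contrast.

Run:
```python
from m import *
f=load('wrist'); c=np.array(f['color'])[185:265,230:320].astype(float)
o=np.clip((c-15)*5,0,255).astype(np.uint8)
cv2.imwrite('pics/w9e.png',cv2.resize(o,None,fx=7,fy=7,interpolation=cv2.INTER_CUBIC)[:,:,::-1])
```

```text
(no output)
```

View pics/w9e.png

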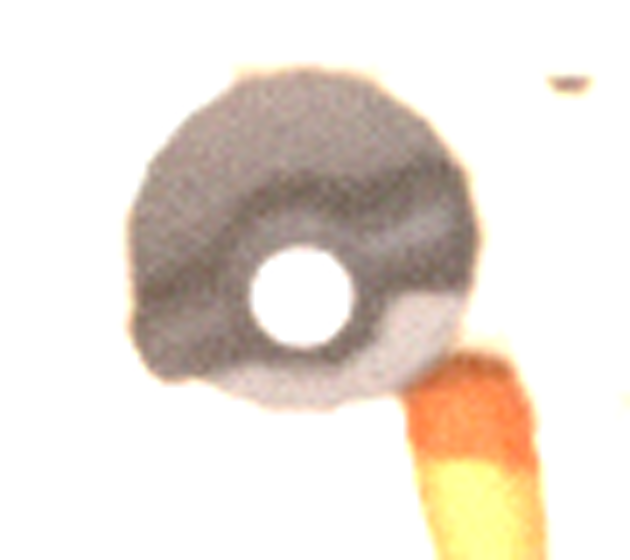

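The bar runs from (165,330) to (435,235), through the white cap at (302,297).

Run:
```python
from m import *
f=load('wrist'); p=np.load('p.npy'); q=lambda u,v,z:ray(f,230+u/7,185+v/7,z)
a,b,c=q(165,332,158),q(435,236,158),q(302,297,160); print(a,b,np.linalg.norm(a-b),np.degrees(np.arctan2(*(b-a)[[1,0]])),c,inv(p,c))
k=inv(p,c);print(np.arctan2(60,-70)-np.arctan2(k[1]+60,k[0]-70),np.hypot(k[1]+60,k[0]-70))
s=st();print(s['ee_pos'],s['ee_rot'])
```

```text
[706.15186695 -95.4374007  158.        ] [693.73073    -63.06390225 158.        ] 34.6746023010766 110.9909219185562 [701.0185016  -78.93332487 160.        ] [118.32682583  22.14553302]
1.3939476978235081 95.30671901254684
[697.03085118 -77.09412503 257.3053999 ] [ 179.28503292   -2.98278882 -178.98053224]
```

```bash
python3 -m jog '[[[0,0,1.5],10,0.5],[[0,0,1.5],10,0.5],[[0,0,1],10,0.5],[[0,0,0],10,0.5],[[0,0,0],10,0.5],[[0,0,0],10,0.5],[[0,0,0],10,0.5],[[0,0,0],0,0.5],[[0,0,0],0,0.5]]'
cat > go.py <<'E'
import sys
from h import *
s=st(); Rm=R.from_euler('xyz',s['ee_rot'],degrees=True); T=[float(v) for v in sys.argv[1:4]]
print(s['time_s'],s['ee_pos'].round(1),s['ee_rot'].round(1),'q6',s['qpos'][5].round(1),'F',s['force'].round(1),'Tz',s['torque'].round(2),'w',round(s['gripper_width'],1),'shift cm',(Rm.inv().apply(T-s['ee_pos'])/10).round(2))
E
python3 go.py 697.5 -79.5 156.5
```

```text
time_s: 18.5
ee_pos: [687.1, -79.4, 218.5]
ee_rot: [-177.2, -1.6, 108.7]
force: [0.5, 1.2, -0.0]
gripper_width: 45.4
18.5 [687.1 -79.4 218.5] [-177.2   -1.6  108.7] q6 -26.4 F [ 0.5  1.2 -0. ] Tz [-0.07 -0.   -0.03] w 45.4 shift cm [-0.52  1.28  6.13]
```

```bash
python3 -m jog '[[[-0.4,1.0,1.5],0,0.5],[[0,0,2],0,0.5],[[0,0,1],0,0.5],[[0,0,0],0,0.5],[[0,0,0],0,0.5]]'; python3 go.py 697.5 -79.5 156.5
```

```text
time_s: 19.12
ee_pos: [696.7, -79.7, 169.2]
ee_rot: [-177.2, -1.6, 108.9]
force: [0.4, -0.9, 0.6]
gripper_width: 45.6
19.125 [696.7 -79.7 169.2] [-177.2   -1.6  108.9] q6 -26.6 F [ 0.4 -0.9  0.6] Tz [-0.08 -0.03 -0.  ] w 45.6 shift cm [-0.04  0.14  1.26]
```

```bash
python3 -m jog '[[[0,0.1,0.8],0,0.5],[[0,0,0.4],0,0.5],[[0,0,0],0,0.5],[[0,0,0],0,0.2],[[0,0,0],0,0.1],[[0,0,0],0,0],[[0,0,0],0,0],[[0,0,0],0,0]]' 30; python3 go.py 697.5 -79.5 156.5
```

```text
time_s: 20.12
ee_pos: [699.2, -77.7, 158.1]
ee_rot: [-177.6, -1.6, 108.9]
force: [-1.1, 0.3, -0.5]
gripper_width: 12.2
20.125 [699.2 -77.7 158.1] [-177.6   -1.6  108.9] q6 -26.5 F [-1.1  0.3 -0.5] Tz [-0.09 -0.17  0.03] w 12.2 shift cm [-0.12 -0.21  0.16]
```

```bash
cat > arc.py <<'E'
import sys
from m import *
p=np.load('p.npy'); s=st(); cx,cy,r,step,n,zt,end=[float(v) for v in sys.argv[1:8]]
c=W(p,(cx,cy,0)); P=s['ee_pos']; Rm=R.from_euler('xyz',s['ee_rot'],degrees=True)
v=P[:2]-c[:2]; a=np.degrees(np.arctan2(v[1],v[0])); e=end+np.degrees(p[2])
print('t',s['time_s'],'pos',P.round(1),'rot',s['ee_rot'].round(1),'F',s['force'].round(1),'T',s['torque'].round(2),'q6',s['qpos'][5].round(1),'w',round(s['gripper_width'],1),'r',np.hypot(*v).round(1),'ang(m)',(a-np.degrees(p[2])).round(1),'end',end)
last=P
for i in range(int(n)):
    a2=a+step*(i+1)
    if (step>0 and a2>e) or (step<0 and a2<e and end>-900): a2=e
    q=np.array([c[0]+r*np.cos(np.radians(a2)),c[1]+r*np.sin(np.radians(a2)),zt]); print((Rm.inv().apply(q-last)/10).round(2).tolist()); last=q
E
python3 arc.py 70 -60 92.2 8 11 158 139.4
```

```text
t 20.125 pos [699.2 -77.7 158.1] rot [-177.6   -1.6  108.9] F [-1.1  0.3 -0.5] T [-0.09 -0.17  0.03] q6 -26.5 w 12.2 r 95.4 ang(m) 60.9 end 139.4
[0.7, -1.15, 0.08]
[0.78, -1.02, 0.07]
[0.63, -1.12, 0.07]
[0.47, -1.2, 0.06]
[0.3, -1.25, 0.06]
[0.12, -1.28, 0.06]
[-0.06, -1.28, 0.05]
[-0.24, -1.26, 0.05]
[-0.41, -1.22, 0.04]
[-0.46, -0.95, 0.03]
[0.0, 0.0, 0.0]
```

```bash
python3 -m jog '[[[0.9,-1.0,0],0,0],[[0.8,-1.05,0],0,0],[[0.65,-1.15,0],0,0],[[0.5,-1.2,0],0,0],[[0,0,0],0,0]]'; python3 arc.py 70 -60 93.5 8 8 158 139.4
```

```text
time_s: 20.75
ee_pos: [641.7, -67.1, 158.1]
ee_rot: [-177.1, -1.4, 109.0]
force: [-0.8, -0.6, -2.8]
gripper_width: 12.4
t 20.75 pos [641.7 -67.1 158.1] rot [-177.1   -1.4  109. ] F [-0.8 -0.6 -2.8] T [-0.08 -0.17  0.01] q6 -26.0 w 12.4 r 93.3 ang(m) 96.9 end 139.4
[0.23, -1.28, 0.08]
[0.03, -1.3, 0.07]
[-0.15, -1.29, 0.06]
[-0.33, -1.26, 0.06]
[-0.5, -1.2, 0.05]
[-0.19, -0.36, 0.01]
[0.0, 0.0, 0.0]
[0.0, 0.0, 0.0]
```

```bash
python3 -m jog '[[[0.2,-1.3,0],0,0],[[0,-1.3,0],0,0],[[-0.15,-1.3,0],0,0],[[-0.3,-1.25,0],0,0],[[-0.4,-1.0,0],0,0],[[0,0,0],0,0]]'; python3 arc.py 70 -60 93 8 3 158 139.4
```

```text
time_s: 21.5
ee_pos: [586.3, -96.6, 158.3]
ee_rot: [-177.7, -1.1, 108.9]
force: [4.1, 1.2, -7.8]
gripper_width: 12.0
t 21.5 pos [586.3 -96.6 158.3] rot [-177.7   -1.1  108.9] F [ 4.1  1.2 -7.8] T [ 0.3  -1.2   0.01] q6 -29.2 w 12.0 r 90.5 ang(m) 136.9 end 139.4
[0.03, -0.48, 0.05]
[0.0, 0.0, 0.0]
[0.0, 0.0, 0.0]
```

```bash
python3 -m jog '[[[0.0,-0.4,0.1],0,0],[[0,-0.2,0],0,0],[[0,0,0],0,0]]'; python3 arc.py 70 -60 93 8 1 158 139.4; python3 -m jog '[[[0.0,-0.3,0.1],0,0],[[0,0,0],0,0],[[0,0,0],0,0]]'; python3 arc.py 70 -60 93 8 1 158 139.4
```

```text
time_s: 21.88
ee_pos: [586.1, -96.6, 158.4]
ee_rot: [-178.8, -1.1, 108.8]
force: [2.8, -2.6, -7.7]
gripper_width: 11.8
t 21.875 pos [586.1 -96.6 158.4] rot [-178.8   -1.1  108.8] F [ 2.8 -2.6 -7.7] T [-0.37 -0.62  0.  ] q6 -29.6 w 11.8 r 90.6 ang(m) 136.9 end 139.4
[0.02, -0.46, 0.05]
time_s: 22.25
ee_pos: [585.8, -96.7, 158.5]
ee_rot: [-179.3, -1.1, 108.7]
force: [5.3, -1.8, -8.1]
gripper_width: 11.9
t 22.25 pos [585.8 -96.7 158.5] rot [-179.3   -1.1  108.7] F [ 5.3 -1.8 -8.1] T [-0.32 -0.92  0.01] q6 -29.8 w 11.9 r 90.7 ang(m) 137.1 end 139.4
[0.02, -0.44, 0.05]
```

```bash
python3 -m jog '[[[0,0,0],0,0.35],[[0,0,0],0,0.35],[[0,0,0],0,0.35]]' 15; python3 go.py 584 -97.5 156
python3 - <<'E'
from h import *
f=grab('side'); crop('s10.png',f,220,140,160,120,5)
E
```

```text
time_s: 22.62
ee_pos: [583.6, -96.3, 160.7]
ee_rot: [-179.2, -1.2, 108.7]
force: [-0.8, -0.3, 0.3]
gripper_width: 31.7
22.625 [583.6 -96.3 160.7] [-179.2   -1.2  108.7] q6 -29.8 F [-0.8 -0.3  0.3] Tz [-0.11 -0.   -0.  ] w 31.7 shift cm [-0.14  0.01  0.47]
```

View pics/s10.png

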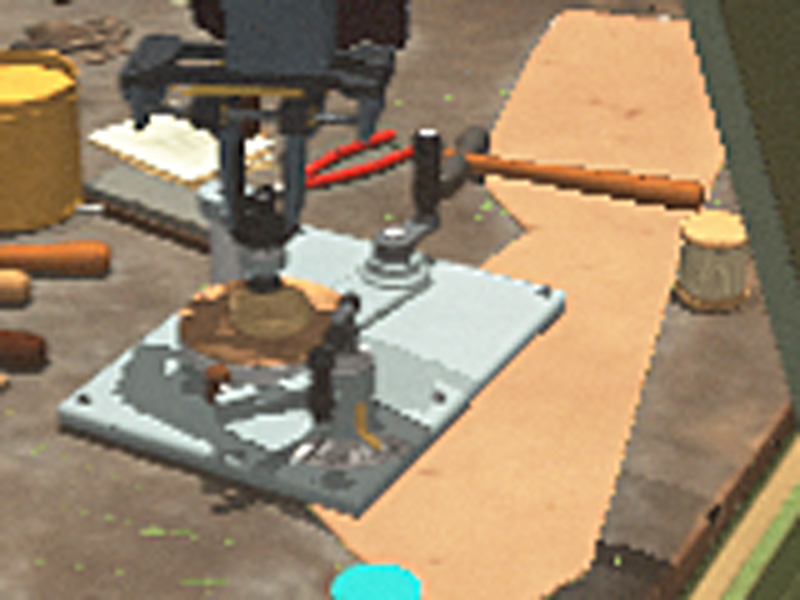

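The foot stands over the stack (crop (265,280)) with the knob between the fingers. I'll regrip the bar without the side load.

```bash
python3 -m jog '[[[-0.1,0.05,0.35],0,0.35],[[0,0,0],0,0.35],[[0,0,0],0,0],[[0,0,0],0,0],[[0,0,0],0,0],[[0,0,0],0,0]]' 15; python3 go.py 583.5 -97.7 156
```

```text
time_s: 23.42
ee_pos: [585.9, -96.4, 157.2]
ee_rot: [-179.4, -1.2, 108.7]
force: [0.6, 0.8, -0.0]
gripper_width: 11.8
23.425 [585.9 -96.4 157.2] [-179.4   -1.2  108.7] q6 -29.9 F [ 0.6  0.8 -0. ] Tz [ 0.   -0.19  0.01] w 11.8 shift cm [-0.05 -0.27  0.13]
```

```bash
python3 -m jog '[[[0,0,0],-10,0],[[0,0,0],-10,0],[[0,0,0],-10,0],[[0,0,0],-10,0],[[0,0,0],-10,0],[[0,0,0],-10,0],[[0,0,0],0,0]]'; python3 go.py 583.5 -97.7 156;python3 -m jog '[[[0,0,0],-10,0],[[0,0,0],-10,0],[[0,0,0],-10,0],[[0,0,0],-10,0],[[0,0,0],-10,0],[[0,0,0],0,0]]'; python3 go.py 583.5 -97.7 156
```

```text
time_s: 24.3
ee_pos: [584.6, -98.1, 157.2]
ee_rot: [179.5, -1.3, 170.6]
force: [1.3, 2.1, -0.8]
gripper_width: 12.0
24.3 [584.6 -98.1 157.2] [179.5  -1.3 170.6] q6 -91.8 F [ 1.3  2.1 -0.8] Tz [ 0.07 -0.42  0.01] w 12.0 shift cm [0.11 0.02 0.12]
time_s: 25.05
ee_pos: [585.1, -99.8, 157.3]
ee_rot: [178.9, -0.5, -138.8]
force: [1.9, 0.7, -1.0]
gripper_width: 12.2
25.05 [585.1 -99.8 157.3] [ 178.9   -0.5 -138.8] q6 -142.2 F [ 1.9  0.7 -1. ] Tz [-0.01 -0.36  0.04] w 12.2 shift cm [-0.02  0.26  0.13]
```

```bash
python3 -m jog '[[[0,0,0.4],0,0],[[0,0,0.4],0,0],[[0,0,0.4],0,0],[[0,0,0],0,0]]' 30; python3 go.py 585 -98 146
```

```text
time_s: 25.55
ee_pos: [585.1, -99.8, 147.8]
ee_rot: [179.1, -0.5, -139.3]
force: [-0.5, 1.6, 6.8]
gripper_width: 11.8
25.55 [585.1 -99.8 147.8] [ 179.1   -0.5 -139.3] q6 -141.6 F [-0.5  1.6  6.8] Tz [-0.05  0.17 -0.01] w 11.8 shift cm [-0.11  0.14  0.18]
```

```bash
python3 -m jog '[[[0,0,0.05],10,0],[[0,0,0.03],10,0],[[0,0,0.03],10,0],[[0,0,0.03],10,0],[[0,0,0.03],10,0],[[0,0,0.03],10,0]]'; python3 go.py 585 -98 146;python3 -m jog '[[[0,0,0.03],10,0],[[0,0,0.03],10,0],[[0,0,0.03],10,0],[[0,0,0.03],10,0],[[0,0,0.03],10,0],[[0,0,0.03],10,0]]'; python3 go.py 585 -98 146
```

```text
time_s: 26.3
ee_pos: [584.6, -97.4, 148.0]
ee_rot: [179.8, -1.1, 158.2]
force: [1.0, 2.0, 4.6]
gripper_width: 12.0
26.3 [584.6 -97.4 148. ] [179.8  -1.1 158.2] q6 -79.2 F [1.  2.  4.6] Tz [ 0.23 -0.14  0.12] w 12.0 shift cm [-0.06 -0.04  0.2 ]
time_s: 27.05
ee_pos: [586.4, -96.0, 148.0]
ee_rot: [-179.5, -0.8, 95.7]
force: [1.4, 1.1, 3.7]
gripper_width: 11.4
27.05 [586.4 -96.  148. ] [-179.5   -0.8   95.7] q6 -16.8 F [1.4 1.1 3.7] Tz [ 0.09 -0.34  0.07] w 11.4 shift cm [-0.18 -0.15  0.2 ]
```

```bash
python3 -m jog '[[[-0.1,-0.1,0.3],0,0],[[0,0,0],0,0]]'; python3 go.py 585 -98 146;python3 -m jog '[[[0,0,0.1],10,0],[[0,0,0.05],10,0],[[0,0,0.05],10,0],[[0,0,0.05],10,0],[[0,0,0.05],10,0],[[0,0,0.05],10,0]]'; python3 go.py 585 -98 146
```

```text
time_s: 27.3
ee_pos: [586.4, -96.0, 147.9]
ee_rot: [-179.8, -1.0, 95.5]
force: [-1.2, -0.1, 2.8]
gripper_width: 11.9
27.3 [586.4 -96.  147.9] [-179.8   -1.    95.5] q6 -16.8 F [-1.2 -0.1  2.8] Tz [0.02 0.02 0.08] w 11.9 shift cm [-0.19 -0.15  0.19]
time_s: 28.05
ee_pos: [588.5, -96.7, 148.0]
ee_rot: [-179.4, -0.6, 33.5]
force: [0.6, -0.1, 3.3]
gripper_width: 12.1
28.05 [588.5 -96.7 148. ] [-179.4   -0.6   33.5] q6 45.1 F [ 0.6 -0.1  3.3] Tz [-0.1  -0.26  0.1 ] w 12.1 shift cm [-0.36 -0.09  0.19]
```

```bash
python3 -m jog '[[[-0.2,0,0.1],10,0],[[-0.1,0,0.05],10,0],[[0,0,0.05],10,0],[[0,0,0.05],10,0],[[0,0,0.05],10,0]]'; python3 go.py 585 -98 146;python3 -m jog '[[[0,0,0.1],10,0],[[0,0,0.05],10,0],[[0,0,0.05],10,0],[[0,0,0.05],8,0],[[0,0,0],0,0]]'; python3 go.py 585 -98 146
```

```text
time_s: 28.68
ee_pos: [588.4, -98.7, 147.9]
ee_rot: [-179.1, -0.4, -18.1]
force: [-0.3, -0.2, 5.3]
gripper_width: 11.9
28.675 [588.4 -98.7 147.9] [-179.1   -0.4  -18.1] q6 96.6 F [-0.3 -0.2  5.3] Tz [-0.39  0.1   0.08] w 11.9 shift cm [-0.35  0.04  0.19]
time_s: 29.3
ee_pos: [587.4, -99.9, 148.3]
ee_rot: [-179.1, 0.1, -57.3]
force: [1.1, 0.9, 3.8]
gripper_width: 11.8
29.3 [587.4 -99.9 148.3] [-1.791e+02  1.000e-01 -5.730e+01] q6 135.8 F [1.1 0.9 3.8] Tz [-0.17  0.05  0.04] w 11.8 shift cm [-0.29  0.11  0.22]
```

```bash
python3 -m jog '[[[-0.2,0,-0.6],0,0],[[0,0,-0.4],0,0],[[0,0,0],0,0],[[0,0,0],0,0]]' 15; python3 go.py 585 -98 157;python3 -m jog '[[[0,0,0],-10,0],[[0,0,0],-10,0],[[0,0,0],-10,0],[[0,0,0],-10,0],[[0,0,0],-10,0],[[0,0,0],-10,0],[[0,0,0],-10,0],[[0,0,0],-10,0],[[0,0,0],-10,0],[[0,0,0],-10,0]]'; python3 go.py 585 -98 157;  python3 -m jog '[[[0,0,0.4],-10,0],[[0,0,0.4],-10,0],[[0,0,0.4],0,0],[[0,0,0],0,0]]' 30; python3 go.py 585 -98 146
```

```text
time_s: 29.8
ee_pos: [586.9, -99.2, 157.3]
ee_rot: [-179.1, -0.0, -57.1]
force: [1.9, -0.4, 1.5]
gripper_width: 11.7
29.8 [586.9 -99.2 157.3] [-179.1   -0.   -57.1] q6 135.8 F [ 1.9 -0.4  1.5] Tz [-0.27 -0.19  0.02] w 11.7 shift cm [-0.21  0.09  0.03]
time_s: 31.05
ee_pos: [587.1, -96.8, 157.3]
ee_rot: [180.0, -1.0, 46.3]
force: [3.2, 0.6, 0.3]
gripper_width: 12.0
31.05 [587.1 -96.8 157.3] [180.   -1.   46.3] q6 32.4 F [3.2 0.6 0.3] Tz [-0.33 -0.21  0.03] w 12.0 shift cm [-0.24 -0.07  0.03]
time_s: 31.55
ee_pos: [586.7, -96.4, 148.5]
ee_rot: [179.6, -1.0, 66.9]
force: [0.6, -0.2, 6.1]
gripper_width: 11.4
31.55 [586.7 -96.4 148.5] [179.6  -1.   66.9] q6 11.8 F [ 0.6 -0.2  6.1] Tz [-0.36  0.17 -0.  ] w 11.4 shift cm [-0.22 -0.1   0.24]
```

```bash
python3 -m jog '[[[0,0,0.2],10,0],[[0,0,0.1],10,0],[[0,0,0.05],10,0]]'|tail -2; python3 go.py 585 -98 146;  python3 -m jog '[[[0,0,0.05],10,0],[[0,0,0.05],10,0]]'|tail -2; python3 go.py 585 -98 146; python3 -m jog '[[[0,0,0.05],10,0],[[0,0,0.05],10,0]]'|tail -2; python3 go.py 585 -98 146; python3 -m jog '[[[0,0,0.05],10,0],[[0,0,0.05],10,0]]'|tail -2; python3 go.py 585 -98 146
```

```text
force: [2.6, -1.6, 1.4]
gripper_width: 12.1
31.925 [587.3 -96.9 148.9] [180.   -1.1  35.7] q6 43.0 F [ 2.6 -1.6  1.4] Tz [-0.51 -0.06  0.12] w 12.1 shift cm [-0.26 -0.04  0.28]
force: [2.1, -1.3, 1.8]
gripper_width: 11.8
32.175 [587.5 -97.3 148.9] [-179.7   -1.1   14.8] q6 63.9 F [ 2.1 -1.3  1.8] Tz [-0.49  0.02  0.17] w 11.8 shift cm [-0.27  0.    0.29]
force: [-0.5, -0.5, 2.8]
gripper_width: 13.9
32.425 [587.6 -97.5 148.9] [-179.4   -0.9   -5.7] q6 84.5 F [-0.5 -0.5  2.8] Tz [-0.19  0.25  1.23] w 13.9 shift cm [-0.26  0.08  0.28]
force: [1.3, -1.5, 3.6]
gripper_width: 11.7
32.675 [587.2 -97.9 149.2] [-179.2   -0.7  -26.6] q6 105.4 F [ 1.3 -1.5  3.6] Tz [-0.28  0.05  0.01] w 11.7 shift cm [-0.19  0.11  0.32]
```

```bash
python3 -m jog '[[[0,0,0.3],0,0],[[0,0,0],0,0]]'|tail -2; python3 go.py 585 -98 146;  python3 -m jog '[[[0,0,0.05],10,0]]'|tail -2; python3 go.py 585 -98 146; python3 -m jog '[[[0,0,0.05],8,0]]'|tail -2; python3 go.py 585 -98 146; python3 -m jog '[[[0,0,0.05],8,0]]'|tail -2; python3 go.py 585 -98 146
```

```text
force: [0.5, 0.5, 5.0]
gripper_width: 12.0
32.925 [587.1 -97.9 148.1] [-179.2   -0.7  -26.8] q6 105.6 F [0.5 0.5 5. ] Tz [-0.19  0.16  0.01] w 12.0 shift cm [-0.19  0.11  0.2 ]
force: [-0.4, -0.8, 5.0]
gripper_width: 11.8
33.05 [587.  -98.1 148.6] [-179.1   -0.6  -37.1] q6 115.9 F [-0.4 -0.8  5. ] Tz [-0.31  0.26 -0.09] w 11.8 shift cm [-0.17  0.12  0.25]
force: [2.2, -0.5, 3.2]
gripper_width: 12.1
33.175 [587.  -98.1 148.9] [-179.    -0.5  -45.5] q6 124.3 F [ 2.2 -0.5  3.2] Tz [-0.3   0.08  0.11] w 12.1 shift cm [-0.15  0.14  0.29]
force: [2.4, 0.0, 2.4]
gripper_width: 12.2
33.3 [586.9 -98.2 149. ] [-179.    -0.4  -53.7] q6 132.6 F [2.4 0.  2.4] Tz [-0.24  0.04  0.55] w 12.2 shift cm [-0.13  0.15  0.29]
```

The torque climbs again to 0.55 N m, so the screw is at its stop. I'll ease off, release and look at the clamp and T-handle.

```bash
python3 -m jog '[[[0,0,-0.2],-8,0],[[0,0,-0.5],0,0],[[0,0,-0.4],0,0],[[0,0,0],0,0.4],[[0,0,0],0,0.4],[[0,0,0],0,0.4],[[0,0,-3],0,0.4],[[0,0,-4],0,0.5],[[0,0,0],0,0.5]]'
python3 - <<'E'
from m import *
p=np.load('p.npy'); print('post',W(p,(-90,45,113)),'T-bar'); s=st(); print(s['qpos'],s['ee_rot'])
E
```

```text
time_s: 34.42
ee_pos: [582.2, -97.7, 227.7]
ee_rot: [-179.4, 0.1, -46.3]
force: [0.1, -0.2, 0.8]
gripper_width: 45.9
post [493.26042886 -51.38380167 113.        ] T-bar
[-10.93837022  19.71492575  88.31968254   0.58231667  71.64155942
 125.21442131] [-1.79361394e+02  5.54376939e-02 -4.63343290e+01]
```

```bash
python3 -m jog '[[[0,0,0],-10.5,0.5],[[0,0,0],-10.5,0.5],[[0,0,0],-10.5,0.5],[[0,0,0],-10.5,0.5],[[0,0,0],-10.5,0.5],[[0,0,0],-10.5,0.5],[[0,0,0],-10.5,0.5],[[0,0,0],-10.5,0.5],[[0,0,0],-10.5,0.5],[[0,0,0],-10.5,0.5]]'>/dev/null; python3 -m jog '[[[0,0,0],-10,0.5],[[0,0,0],-10,0.5],[[0,0,0],-10,0.5],[[0,0,0],-10,0.5],[[0,0,0],-6,0.5],[[0,0,0],0,0.5]]'; python3 go.py 493.3 -51.4 215
```

```text
time_s: 36.42
ee_pos: [566.7, -95.8, 212.5]
ee_rot: [-178.5, -1.4, 108.5]
force: [0.4, 0.6, -1.2]
gripper_width: 45.2
36.425 [566.7 -95.8 212.5] [-178.5   -1.4  108.5] q6 -29.7 F [ 0.4  0.6 -1.2] Tz [-0.1   0.04 -0.01] w 45.2 shift cm [ 6.55 -5.55  0.05]
```

```bash
python3 -m jog '[[[3.2,-2.8,-0.8],0,0.5],[[3.2,-2.8,-0.8],0,0.5],[[0,0,0],0,0.5],[[0,0,0],0,0.5]]'; python3 go.py 493.3 -51.4 215;python3 - <<'E'
from m import *
p=np.load('p.npy')
f=grab('wrist'); print(proj(f,[W(p,(-90,45,112)),W(p,(-90,45,112))+[-7.7,23.8,0]]))
crop('w11.png',f,130,60,300,220,2.6)
E
```

```text
time_s: 36.92
ee_pos: [490.8, -52.2, 229.6]
ee_rot: [-178.3, -1.5, 108.0]
force: [0.3, -0.5, -0.0]
gripper_width: 45.9
36.925 [490.8 -52.2 229.6] [-178.3   -1.5  108. ] q6 -26.0 F [ 0.3 -0.5 -0. ] Tz [-0.08  0.02 -0.02] w 45.9 shift cm [-0.04  0.31  1.45]
[[283.62845696 214.65448245]
 [283.87663618 187.03849991]]
```

View pics/w11.png

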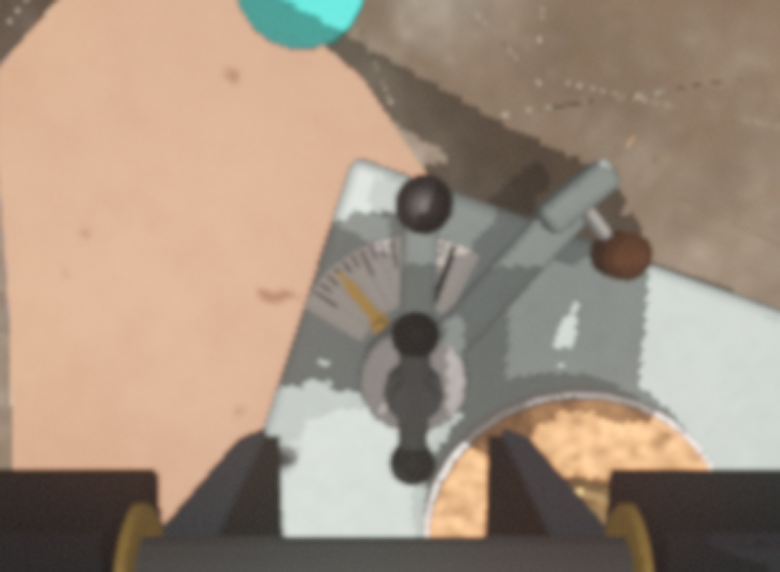

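The T-bar lies vertical in the crop, (413,334) to (412,462), so it is aligned with tool x. The yellow pointer is at (360,298) and the zero line at (447,268). I'll descend onto the bar.

```bash
python3 go.py 496.6 -50.5 115|grep -o shift.*; python3 -m jog '[[[0,0.6,3],0,0.5],[[0,0,3.5],0,0.5],[[0,0,2.5],0,0.5],[[0,0,0.5],0,0.5],[[0,0,0],0,0.5]]'; python3 go.py 496.6 -50.5 115
```

```text
shift cm [-0.31  0.96 11.42]
time_s: 37.6
ee_pos: [497.5, -51.2, 131.0]
ee_rot: [-178.3, -1.4, 107.8]
force: [-0.4, -0.5, 0.4]
gripper_width: 45.4
37.6 [497.5 -51.2 131. ] [-178.3   -1.4  107.8] q6 -25.7 F [-0.4 -0.5  0.4] Tz [-0.06  0.02 -0.02] w 45.4 shift cm [ 0.05 -0.02  1.6 ]
```

```bash
python3 -m jog '[[[0,0,0.8],0,0.5],[[0,0,0.5],0,0.5],[[0,0,0],0,0.5],[[0,0,0],0,0.2],[[0,0,0],0,0],[[0,0,0],0,0],[[0,0,0],0,0],[[0,0,0],0,0]]' 30; python3 go.py 496.6 -50.5 115
```

```text
time_s: 38.6
ee_pos: [498.2, -51.6, 119.8]
ee_rot: [-178.5, -1.3, 107.7]
force: [-1.0, 0.8, -0.9]
gripper_width: 10.8
38.6 [498.2 -51.6 119.8] [-178.5   -1.3  107.7] q6 -25.7 F [-1.   0.8 -0.9] Tz [-0.04 -0.09 -0.03] w 10.8 shift cm [ 0.14 -0.11  0.49]
```

```bash
python3 -m jog '[[[0,0,0],-10,0],[[0,0,0],-10,0]]' 35|tail -2; python3 go.py 497 -51 118; python3 -m jog '[[[0,0,0],-10,0],[[0,0,0],-10,0],[[0,0,0],-10,0],[[0,0,0],-8,0],[[0,0,0],0,0]]' |tail -2; python3 go.py 497 -51 118
```

```text
force: [-0.3, 0.1, -0.7]
gripper_width: 11.0
38.85 [498.5 -51.6 119.8] [-179.1   -1.7  128.3] q6 -46.2 F [-0.3  0.1 -0.7] Tz [-0.24  0.05 -0.22] w 11.0 shift cm [ 0.13 -0.08  0.19]
force: [-1.8, 0.0, 0.9]
gripper_width: 10.7
39.475 [498.8 -51.1 119.8] [179.6  -1.8 167.5] q6 -85.4 F [-1.8  0.   0.9] Tz [-0.25  0.03  0.1 ] w 10.7 shift cm [ 0.18 -0.03  0.19]
```

```bash
python3 - <<'E'
from m import *
p=np.load('p.npy'); f=load('wrist'); print('handle wristcam',ray(f,130+424/2.6,60+204/2.6,122),'bar',ray(f,130+413/2.6,60+398/2.6,112),'top',W(p,(-110.6,109.7,0)))
E
python3 -m jog '[[[0,0,0],0,0.4],[[0,0,0],0,0.4],[[0,0,-4],0,0.4],[[0,0,-3],0,0.5],[[0,0,0],10,0.5],[[0,0,0],10,0.5],[[0,0,0],10,0.5],[[0,0,0],10,0.5],[[0,0,0],10,0.5],[[0,0,0],10,0.5]]';python3 go.py 477 14 150
```

```text
handle wristcam [479.65064608  14.20472783 122.        ] bar [497.23506086 -48.51128186 112.        ] top [474.1256235  13.7645615   0.       ]
time_s: 40.72
ee_pos: [502.7, -52.0, 192.3]
ee_rot: [-178.8, -1.2, 104.8]
force: [-0.5, -0.5, -0.3]
gripper_width: 45.6
40.725 [502.7 -52.  192.3] [-178.8   -1.2  104.8] q6 -22.7 F [-0.5 -0.5 -0.3] Tz [-0.07  0.03 -0.01] w 45.6 shift cm [ 6.95 -0.72  4.39]
```

```bash
python3 -m jog '[[[3.5,-0.25,1],0,0.5],[[3.4,-0.2,1],0,0.5],[[0,0,1],0,0.5],[[0,0,0],0,0.5],[[0,0,0],0,0.5]]';python3 go.py 480 13.5 108
```

```text
time_s: 41.35
ee_pos: [481.6, 14.2, 163.4]
ee_rot: [-179.0, -1.1, 104.4]
force: [-0.3, 0.5, -0.3]
gripper_width: 45.5
41.35 [481.6  14.2 163.4] [-179.    -1.1  104.4] q6 -15.1 F [-0.3  0.5 -0.3] Tz [-0.05  0.07 -0.05] w 45.5 shift cm [-0.14 -0.08  5.54]
```

```bash
python3 -m jog '[[[-0.1,-0.1,2],0,0.5],[[0,0,2],0,0.5],[[0,0,1],0,0.5],[[0,0,0],0,0.5],[[0,0,0],0,0],[[0,0,0],0,0],[[0,0,0],0,0],[[0,0,0],0,0]]' 15;python3 arc.py -88 45 67 -8 9 110 48
```

```text
time_s: 42.35
ee_pos: [483.4, 11.0, 115.5]
ee_rot: [-179.4, -1.0, 104.1]
force: [0.2, -0.4, -2.8]
gripper_width: 16.6
t 42.35 pos [483.4  11.  115.5] rot [-179.4   -1.   104.1] F [ 0.2 -0.4 -2.8] T [-0.05 -0.1  -0.04] q6 -15.3 w 16.6 r 63.6 ang(m) 102.0 end 48.0
[0.21, 0.95, 0.54]
[-0.25, 0.9, -0.01]
[-0.37, 0.86, -0.01]
[-0.49, 0.8, -0.02]
[-0.59, 0.72, -0.02]
[-0.69, 0.63, -0.02]
[-0.57, 0.41, -0.01]
[0.0, 0.0, 0.0]
[0.0, 0.0, 0.0]
```

```bash
python3 -m jog '[[[0,0.9,0.1],8,0],[[-0.05,0.9,0],8,0],[[-0.05,0.9,0],8,0],[[-0.05,0.9,0],8,0],[[0,0,0],0,0]]';python3 arc.py -86.3 46 64 -8 4 115 48
```

```text
time_s: 42.98
ee_pos: [519.6, 8.7, 115.5]
ee_rot: [-179.1, -0.3, 71.3]
force: [0.5, -1.7, -1.2]
gripper_width: 16.6
t 42.975 pos [519.6   8.7 115.5] rot [-179.1   -0.3   71.3] F [ 0.5 -1.7 -1.2] T [-0.21 -0.22  0.03] q6 17.7 w 16.6 r 63.3 ang(m) 70.4 end 48.0
[-0.03, 0.89, 0.03]
[-0.22, 0.87, -0.01]
[-0.26, 0.67, -0.01]
[0.0, 0.0, 0.0]
```

Head swings freely. I'll continue to zero.

```bash
python3 -m jog '[[[0,0.9,0],8,0],[[-0.05,0.9,0],8,0],[[-0.05,0.6,0],6,0],[[0,0,0],0,0]]';python3 arc.py -86.3 46 64 -8 2 115 48; python3 -m jog '[[[0,0,0],0,0],[[0,0,0],0,0]]' | head -2
python3 - <<'E'
from m import *
p=np.load('p.npy')
f=grab('side'); g=grab('top')
a=cv2.resize(f['color'][190:250,250:330],(800,600),interpolation=cv2.INTER_CUBIC); cv2.imwrite('pics/s12.png',a[:,:,::-1])
E
```

```text
time_s: 43.48
ee_pos: [539.7, -3.4, 115.5]
ee_rot: [-179.2, 0.2, 49.4]
force: [0.5, -1.9, -2.0]
gripper_width: 16.5
t 43.475 pos [539.7  -3.4 115.5] rot [-179.2    0.2   49.4] F [ 0.5 -1.9 -2. ] T [-0.4  -0.24  0.02] q6 38.5 w 16.5 r 63.6 ang(m) 49.1 end 48.0
[0.04, 0.12, 0.05]
[0.0, 0.0, 0.0]
time_s: 43.72
ee_pos: [539.5, -3.2, 115.5]
```

```bash
python3 -m jog '[[[0,0,0],0,0.5],[[0,0,0],0,0.5],[[0,0,0],0,0.5],[[0,0,-4],0,0.5],[[0,0,-3],0,0.5],[[0,0,0],-10,0.5],[[0,0,0],-10,0.5],[[0,0,0],-10,0.5],[[0,0,0],-10,0.5],[[0,0,0],-10,0.5]]'|head -3; python3 -m jog '[[[0,0,0],-10,0.5],[[0,0,0],-10,0.5],[[0,0,0],-10,0.5],[[0,0,0],-10,0.5],[[0,0,0],-10,0.5],[[0,0,0],-10,0.5],[[0,0,0],-8,0.5],[[0,0,0],0,0.5]]'|head -3;python3 go.py 497.8 -51 150;python3 - <<'E'
from m import *
f=grab('wrist'); crop('w13.png',f,80,20,400,270,2)
E
```

```text
time_s: 45.08
ee_pos: [539.2, -2.3, 188.4]
ee_rot: [-179.3, -0.7, 101.3]
time_s: 46.08
ee_pos: [538.1, -1.5, 188.4]
ee_rot: [179.5, -1.1, 171.6]
46.075 [538.1  -1.5 188.4] [179.5  -1.1 171.6] q6 -83.6 F [-0.4 -0.5  0.1] Tz [-0.02  0.01 -0.  ] w 45.7 shift cm [ 3.19 -5.53  3.85]
```

View pics/w13.png

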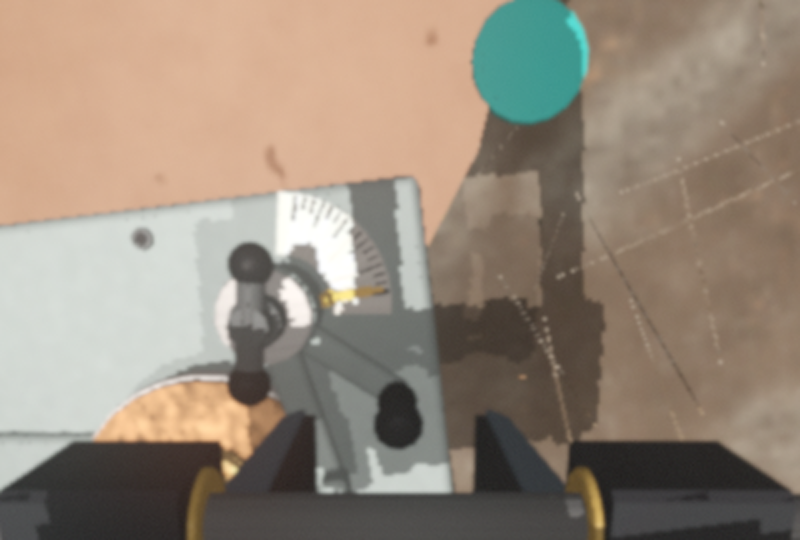

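The pointer tip, at crop (385,291), lies on the long zero line at the quadrant's end. The T-bar is vertical at column 250, aligned with tool x. Now lock it.

```bash
python3 -m jog '[[[1.6,-2.8,1],0,0.5],[[1.6,-2.7,1],0,0.5],[[0,0,1],0,0.5],[[0,0,0],0,0.5],[[0,0,0],0,0.5]]'|head -2;python3 go.py 497.8 -51 116
```

```text
time_s: 46.75
ee_pos: [498.8, -50.7, 158.2]
46.75 [498.8 -50.7 158.2] [179.4  -0.9 171.1] q6 -89.0 F [-0.3  0.4  0.6] Tz [ 0.03 -0.04 -0.04] w 45.6 shift cm [ 0.03 -0.09  4.22]
```

```bash
python3 -m jog '[[[0,0,2],0,0.5],[[0,0,1.5],0,0.5],[[0,0,0.5],0,0.5],[[0,0,0],0,0.5],[[0,0,0],0,0],[[0,0,0],0,0],[[0,0,0],0,0],[[0,0,0],0,0]]' 35|head -3;python3 go.py 497.8 -51 116; python3 -m jog '[[[0,0,0],10,0],[[0,0,0],10,0],[[0,0,0],10,0],[[0,0,0],10,0],[[0,0,0],10,0]]'|head -3;python3 go.py 497.8 -51 116; python3 -m jog '[[[0,0,0],8,0],[[0,0,0],6,0]]'|head -3;python3 go.py 497.8 -51 116
```

```text
time_s: 47.75
ee_pos: [502.9, -51.3, 120.4]
ee_rot: [179.8, -0.4, 171.4]
47.75 [502.9 -51.3 120.4] [179.8  -0.4 171.4] q6 -88.9 F [ 1.3 -7.8 -3.8] Tz [-1.47 -0.01 -0.06] w 10.9 shift cm [ 0.51 -0.05  0.44]
time_s: 48.38
ee_pos: [500.5, -55.1, 120.3]
ee_rot: [-179.4, -0.2, 120.0]
48.375 [500.5 -55.1 120.3] [-179.4   -0.2  120. ] q6 -37.3 F [-3.1 -2.6  0.8] Tz [-0.19  0.19  0.18] w 10.9 shift cm [ 0.49 -0.02  0.44]
time_s: 48.62
ee_pos: [499.2, -55.7, 120.3]
ee_rot: [-179.3, -0.1, 105.5]
48.625 [499.2 -55.7 120.3] [-1.793e+02 -1.000e-01  1.055e+02] q6 -22.9 F [-1.  -1.5 -0.5] Tz [ 0.1  -0.01  0.17] w 10.8 shift cm [ 0.49 -0.01  0.44]
```

```bash
python3 -m jog '[[[0,0,0],5,0]]'|head -1;python3 go.py 497.8 -51 116; python3 -m jog '[[[0,0,0],4,0],[[0,0,0],0,0]]'|head -1;python3 go.py 497.8 -51 116
```

```text
time_s: 48.75
48.75 [498.9 -55.9 120.4] [-179.2    0.   100.5] q6 -17.9 F [-0.3  1.1 -1.4] Tz [ 0.12 -0.03  1.17] w 11.6 shift cm [ 0.5  -0.02  0.44]
time_s: 49.0
49.0 [499.  -56.1 120.4] [-179.2    0.2   96.9] q6 -14.1 F [ 0.9  0.4 -1.7] Tz [ 0.12 -0.06  1.31] w 13.0 shift cm [ 0.52 -0.05  0.44]
```

```bash
python3 -m jog '[[[0,0,0],-4,0],[[0,0,0],0,0.5],[[0,0,0],0,0.5],[[0,0,0],0,0.5],[[0,0,-4],0,0.6],[[0,0,-4],0,0.6],[[0,0,0],0,0.6],[[0,0,0],0,0.6]]' 15|head -3;python3 go.py 558.5 -300.7 190
```

```text
time_s: 50.0
ee_pos: [499.2, -55.6, 201.7]
ee_rot: [-179.1, 0.0, 100.7]
50.0 [499.2 -55.6 201.7] [-179.1    0.   100.7] q6 -18.0 F [-0.5 -1.4 -0.6] Tz [-0.09  0.04 -0.  ] w 55.2 shift cm [-25.19   1.3    1.15]
```

```bash
python3 -m jog '[[[-4.2,0.2,0],0,0.6],[[-4.2,0.2,0],0,0.6],[[-4.2,0.2,0],0,0.6],[[-4.2,0.2,0],0,0.6],[[-4.2,0.2,0],0,0.6],[[-4,0.2,0],0,0.6],[[0,0,2],0,0.6],[[0,0,0],0,0.6],[[0,0,0],0,0.6]]'|head -3;python3 go.py 558.5 -300.7 114
python3 - <<'E'
from m import *
f=grab('wrist')
p=proj(f,[[558.5,-300.7,129]])[0]; print('pred',p)
g=cv2.cvtColor(np.array(f['color']),cv2.COLOR_RGB2GRAY)
x,y=p.astype(int); m=(g[y-45:y+35,x-45:x+45]<60).astype(np.uint8); n,l,s,c=cv2.connectedComponentsWithStats(m)
for i in range(1,n):
    if s[i,4]>60: print(s[i],c[i]+[x-45,y-45])
crop('w14.png',f,x-100,max(0,y-120),200,200,3)
E
```

```text
time_s: 51.12
ee_pos: [553.3, -304.1, 166.4]
ee_rot: [-178.1, -0.8, 100.6]
51.125 [ 553.3 -304.1  166.4] [-178.1   -0.8  100.6] q6 -39.9 F [-0.   0.7  0.9] Tz [-0.04 -0.01  0.04] w 54.7 shift cm [0.17 0.75 5.22]
pred [287.42967915 239.88839596]
[ 18  12  14  11 107] [266.29906542 211.18691589]
[ 31  13  33  47 993] [289.01510574 228.06847936]
[ 83  35   7  39 238] [328.40336134 248.92857143]
```

```bash
python3 -m jog '[[[0.2,0.7,1.5],0,0.6],[[0,0.1,2],0,0.6],[[0,0,1.5],0,0.6],[[0,0,0],0,0.6],[[0,0,0],0,0],[[0,0,0],0,0],[[0,0,0],0,0],[[0,0,0],0,0]]' 12|head -3;python3 arc.py -17 -154 50 -20 10 114 -999
```

```text
time_s: 52.18
ee_pos: [561.5, -298.2, 116.0]
ee_rot: [-178.4, -0.6, 100.8]
t 52.175 pos [ 561.5 -298.2  116. ] rot [-178.4   -0.6  100.8] F [-0.3 -0.7 -2.8] T [-0.03 -0.13  0.  ] q6 -39.2 w 22.3 r 46.2 ang(m) -89.0 end -999.0
[0.25, -1.69, 0.25]
[1.14, -1.31, 0.05]
[1.52, -0.84, 0.04]
[1.72, -0.27, 0.03]
[1.7, 0.33, 0.01]
[1.49, 0.9, -0.01]
[1.09, 1.35, -0.03]
[0.56, 1.64, -0.04]
[-0.03, 1.74, -0.05]
[-0.62, 1.62, -0.05]
```

```bash
python3 arc.py -15.5 -150.5 50 -20 6 114 -999 | tail -6; python3 -m jog '[[[0.55,-1.7,0.1],0,0],[[1.1,-1.3,0],0,0],[[1.5,-0.85,0],0,0],[[1.7,-0.3,0],0,0],[[1.7,0.3,0],0,0],[[0,0,0],0,0]]'|head -3;python3 arc.py -15.5 -150.5 50 -20 9 114 -999
```

```text
[0.64, -1.6, 0.25]
[1.18, -1.27, 0.05]
[1.55, -0.79, 0.04]
[1.72, -0.21, 0.03]
[1.69, 0.39, 0.01]
[1.46, 0.94, -0.01]
time_s: 52.92
ee_pos: [512.6, -238.3, 116.0]
ee_rot: [-178.7, -0.6, 100.7]
t 52.925 pos [ 512.6 -238.3  116. ] rot [-178.7   -0.6  100.7] F [ 1.2 -0.4 -3.7] T [-0.06 -0.18 -0.02] q6 -36.4 w 22.1 r 51.7 ang(m) 169.9 end -999.0
[1.4, 1.09, 0.19]
[1.07, 1.37, -0.02]
[0.53, 1.65, -0.03]
[-0.06, 1.73, -0.04]
[-0.65, 1.61, -0.04]
[-1.16, 1.29, -0.04]
[-1.53, 0.81, -0.03]
[-1.72, 0.24, -0.02]
[-1.7, -0.36, -0.01]
```

```bash
python3 -m jog '[[[1.4,1.1,0.05],0,0],[[1.1,1.4,0],0,0],[[0.5,1.65,0],0,0],[[-0.05,1.75,0],0,0],[[-0.65,1.6,0],0,0],[[-1.15,1.3,0],0,0],[[-1.55,0.8,0],0,0],[[-1.7,0.25,0],0,0],[[-1.7,-0.35,0],0,0]]'|head -3;python3 arc.py -15.5 -150.5 50 -20 10 114 -999
```

```text
time_s: 54.05
ee_pos: [610.2, -263.6, 115.5]
ee_rot: [-176.9, -0.1, 101.2]
t 54.05 pos [ 610.2 -263.6  115.5] rot [-1.769e+02 -1.000e-01  1.012e+02] F [-11.5   3.8   4.6] T [ 0.73  1.71 -0.1 ] q6 -33.9 w 22.6 r 49.3 ang(m) -16.5 end -999.0
[-1.39, -1.02, 0.2]
[-0.9, -1.49, 0.08]
[-0.33, -1.7, 0.09]
[0.27, -1.71, 0.09]
[0.84, -1.52, 0.08]
[1.31, -1.14, 0.06]
[1.62, -0.62, 0.04]
[1.74, -0.03, 0.0]
[1.64, 0.56, -0.03]
[1.35, 1.09, -0.06]
```

```bash
python3 arc.py -17.5 -151.5 50 -20 10 114 -999 | tail -10| head -3;  python3 -m jog '[[[-1.45,-1.3,0],0,0],[[-0.9,-1.5,0],0,0],[[-0.3,-1.7,0],0,0],[[0.3,-1.7,0],0,0],[[0.85,-1.5,0],0,0],[[1.3,-1.15,0],0,0],[[1.6,-0.6,0],0,0],[[1.75,0,0],0,0],[[1.65,0.55,0],0,0],[[1.35,1.1,0],0,0]]'|head -3;python3 arc.py -17.5 -151.5 50 -20 10 115 -999
```

```text
[-1.34, -1.12, 0.21]
[-0.94, -1.46, 0.08]
[-0.38, -1.69, 0.09]
time_s: 55.3
ee_pos: [523.1, -216.0, 116.0]
ee_rot: [-177.6, -0.0, 101.0]
t 55.3 pos [ 523.1 -216.   116. ] rot [-177.6   -0.   101. ] F [ 3.8 -3.  -6.2] T [-0.61 -0.81  0.04] q6 -33.0 w 22.7 r 50.8 ang(m) 140.1 end -999.0
[0.75, 1.59, 0.03]
[0.24, 1.72, -0.07]
[-0.37, 1.7, -0.07]
[-0.93, 1.47, -0.06]
[-1.37, 1.06, -0.04]
[-1.65, 0.53, -0.02]
[-1.74, -0.07, 0.0]
[-1.61, -0.66, 0.03]
[-1.29, -1.17, 0.05]
[-0.81, -1.53, 0.06]
```

```bash
python3 -m jog '[[[0.75,1.6,0],0,0],[[0.25,1.7,0],0,0],[[-0.4,1.7,0],0,0],[[-0.95,1.45,0],0,0],[[-1.35,1.05,0],0,0],[[-1.65,0.5,0],0,0],[[-1.75,-0.05,0],0,0],[[-1.6,-0.65,0],0,0],[[-1.3,-1.15,0],0,0],[[-0.8,-1.55,0],0,0]]'|head -3;python3 arc.py -17.5 -151.5 50 -20 10 115 -999
```

```text
time_s: 56.55
ee_pos: [584.6, -293.2, 115.9]
ee_rot: [-175.8, -0.4, 101.4]
t 56.55 pos [ 584.6 -293.2  115.9] rot [-175.8   -0.4  101.4] F [-1.2  5.8 -3.2] T [ 1.05 -0.18 -0.08] q6 -36.9 w 23.5 r 49.6 ang(m) -60.7 end -999.0
[-0.24, -1.7, 0.21]
[0.4, -1.68, 0.13]
[0.96, -1.45, 0.11]
[1.39, -1.03, 0.09]
[1.66, -0.49, 0.05]
[1.73, 0.1, 0.0]
[1.59, 0.69, -0.04]
[1.26, 1.19, -0.08]
[0.78, 1.55, -0.11]
[0.2, 1.72, -0.13]
```

```bash
python3 -m jog '[[[-0.2,-1.7,0],0,0],[[0.4,-1.7,0],0,0],[[0.95,-1.45,0],0,0],[[1.4,-1.05,0],0,0],[[1.65,-0.5,0],0,0],[[1.75,0.1,0],0,0],[[1.6,0.7,0],0,0],[[1.25,1.2,0],0,0],[[0.8,1.55,0],0,0],[[0.2,1.7,0],0,0]]'|head -3;python3 arc.py -17.5 -151.5 50 -20 10 115 -999
```

```text
time_s: 57.8
ee_pos: [559.2, -197.5, 115.9]
ee_rot: [-176.4, 0.2, 101.5]
t 57.8 pos [ 559.2 -197.5  115.9] rot [-176.4    0.2  101.5] F [  0.1 -10.6  -1.3] T [-1.96 -0.32  0.13] q6 -29.8 w 23.2 r 52.0 ang(m) 93.6 end -999.0
[-0.77, 1.61, -0.01]
[-1.1, 1.34, -0.08]
[-1.49, 0.89, -0.05]
[-1.71, 0.32, -0.01]
[-1.71, -0.28, 0.02]
[-1.52, -0.85, 0.06]
[-1.13, -1.31, 0.09]
[-0.62, -1.62, 0.11]
[-0.02, -1.73, 0.11]
[0.57, -1.64, 0.1]
```

```bash
python3 -m jog '[[[-0.8,1.6,0],0,0],[[-1.1,1.35,0],0,0],[[-1.5,0.9,0],0,0],[[-1.7,0.3,0],0,0],[[-1.7,-0.3,0],0,0],[[-1.5,-0.85,0],0,0],[[-1.15,-1.3,0],0,0],[[-0.6,-1.6,0],0,0],[[0,-1.75,0],0,0],[[0.5,-1.5,0],0,0]]'|head -3;python3 arc.py -17.5 -151.5 50 -20 1 115 -999; python3 -m jog '[[[0,0,0],0,0],[[0,0,0],0,0],[[0,0,0],0,0]]' |head -1;python3 arc.py -17.5 -151.5 50 -20 1 115 -999
```

```text
time_s: 59.05
ee_pos: [543.7, -295.4, 116.3]
ee_rot: [-175.6, -0.7, 101.5]
t 59.05 pos [ 543.7 -295.4  116.3] rot [-175.6   -0.7  101.5] F [ 3.5  7.7 -7.1] T [ 1.51 -1.07 -0.08] q6 -38.7 w 23.2 r 49.2 ang(m) -109.7 end -999.0
[1.1, -1.31, 0.25]
time_s: 59.42
t 59.425 pos [ 541.4 -294.1  116.4] rot [-175.6   -0.9  101.4] F [ 0.1  1.9 -4.4] T [ 0.42 -0.51 -0.  ] q6 -38.8 w 22.9 r 48.9 ang(m) -112.8 end -999.0
[1.14, -1.27, 0.25]
```

```bash
python3 -m jog '[[[0,0,0],0,0.6],[[0,0,0],0,0.6],[[0,0,0],0,0.6],[[0,0,-4],0,0.6],[[0,0,-5],0,0.6],[[0,-3,-4],0,0.6],[[-4,0,0],0,0.6],[[-4,0,0],0,0.6],[[0,0,0],0,0.6]]'|head -4
python3 - <<'E'
from m import *
f=grab('side'); g=grab('top')
a=cv2.resize(f['color'][165:250,225:340],(400,296),interpolation=cv2.INTER_CUBIC); b=cv2.resize(g['color'][145:250,255:397],(400,296),interpolation=cv2.INTER_CUBIC)
c=cv2.resize(f['color'],(400,300)); d=cv2.resize(g['color'],(400,300))
cv2.imwrite('pics/fin.png',np.vstack([np.hstack([a,b]),np.hstack([c,d])])[:,:,::-1])
E
```

```text
time_s: 60.55
ee_pos: [538.9, -383.8, 257.8]
ee_rot: [-175.8, -0.1, 101.6]
force: [0.2, 1.9, 0.7]
```

View pics/fin.png

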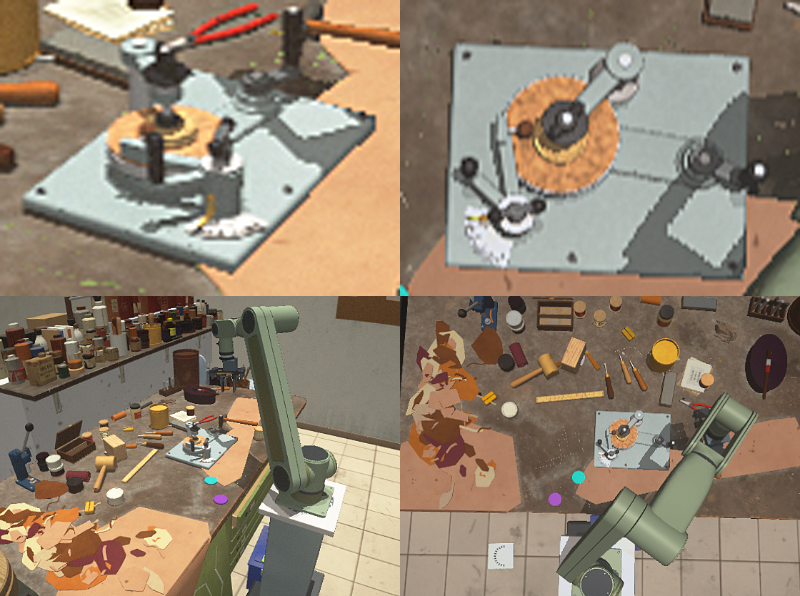

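The final picture shows the clamp in over the stack, the head swung in with the slicker at the rims, and the bystanders in place. I'll check the stack's centring numerically.

Run:
```python
from m import *
from scipy.optimize import least_squares
p=np.load('p.npy');g=load('top'); x0,y0=285,165
big=cv2.resize(np.array(g['color'])[y0:y0+60,x0:x0+60],None,fx=8,fy=8,interpolation=cv2.INTER_CUBIC)
hs=cv2.cvtColor(big,cv2.COLOR_RGB2HSV)
m=cv2.inRange(hs,(19,70,90),(36,255,255)); cs,_=cv2.findContours(m,0,2); c=max(cs,key=cv2.contourArea)[:,0].astype(float)
c=(c+.5)/8-.5+[x0,y0]; print('n',len(c),c.min(0),c.max(0))
h=cv2.convexHull(c.astype(np.float32))[:,0]
pts=np.array([inv(p,ray(g,u,v,76)) for u,v in h])
# keep outer points on free side (left / front), robust circle of 29 mm
r=least_squares(lambda q:np.hypot(*(pts-q).T)-28.5,[0,0],loss='soft_l1',f_scale=1);print('stack centre (machine mm)',r.x,r.fun.round(1))
m=cv2.inRange(hs,(7,70,70),(36,255,255)); cs,_=cv2.findContours(m,0,2); h=cv2.convexHull(max(cs,key=cv2.contourArea))[:,0]
pts=np.array([inv(p,ray(g,u,v,62)) for u,v in (h+.5)/8-.5+[x0,y0]]); r=least_squares(lambda q:np.hypot(*(pts-q).T)-64,[0,0],loss='soft_l1',f_scale=1);print('turntable',r.x)
```

```text
n 67 [302.0625 193.3125] [306.5625 200.5625]
stack centre (machine mm) [-2.46549351  1.04793027] [-2.1 -2.9 -3.6 -4.1 -3.8 -1.4 -0.5 -0.   0.4  0.8  1.   1.3  1.3  2.
  1.9  1.   0.5 -0.7]
turntable [2.08951669 1.28150556]
```

```bash
python3 -c "
from workcell import job_done; print(job_done())"
```

```text
the job is handed in; nothing more can be done
None
```

The job is handed in at about 61 s of the 210 s allowed; `job_done()` gave no verdict.

**What I did**
- **Stacking:** I found only two beech blanks and stacked both on the turntable.
- **Clamp:** I swung the clamp arm in to its stop. I then screwed the pressed-down knob in two strokes until the torque rose sharply, most likely the 5.6 rad stop.
- **Head:** I slackened the T-handle about 60° and swung the head in. I then turned the T-handle until it was hard tight.
- **Crank:** I turned it about 1100° clockwise by the tool's path, roughly 19.3 rad.

**Last checks**
- **Position and bench:** Before locking, the pointer stood on the long zero line. In the last picture the clamp was in over the stack, the slicker at the rims, the bystanders in place and the robot clear.
- **Centring:** The sources disagreed. The final picture put the stack about 2.5 mm from the fitted centre but 4.5 mm from the turntable's outline. Gripping the knob put the axis about 3 mm further back than my fit. All of these are inside 7 mm, with less margin than I wanted.
- **Not measured:** I inferred the foot force and the lock angle from wrist torques only. During the second screwing stroke the knob slipped once under about 1.2 N m, then took hold again.

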